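Fit the engraving cutter and tighten its collet

ROBOT

A 7-joint arm with a two-finger parallel gripper is mounted at the origin on the work surface. World frame = base frame: x ahead of the robot, y to its left, z up, the work surface at z = 0. Lengths are in m, angles in rad, forces in N, time in s.
With the tool pointing down it reaches from about 0.4 to 0.85 m from the base axis. Payload 10.4 kg.
Tool frame: the origin (TCP) lies midway between the tips of the shut fingers; the grasp point (between the pads) lies 19 mm behind it; z points along the fingers, y is the direction in which the jaws open and shut (so a half turn about z gives the same grasp; the last joint's range is limited). The gripper opens to 87 mm and grips with 3 to 60 N. Pads are 19 mm wide; open, the fingers measure 117 mm over their backs; the gripper's body (75 mm by 190 mm) begins 51 mm behind the grasp point.
Start: joints at [1.324, 0.332, -0.065, 1.46, 0.022, 1.35, -0.088], TCP at [0.139, -0.609, 0.186] pointing down, gripper open.
Joint ranges: [-2.6, 2.6], [-0.5, 2.12], [-1.47, 1.34], [0.16, 2.42], [-1.27, 4.41], [0.06, 2.06], [-2.6, 2.6]. Speed limits (rad/s): [2.22, 2.22, 2.79, 2.79, 3.14, 3.14, 3.14].

INTERFACE

Orientations are given as a unit quaternion [w, x, y, z].
In Python, from plant import sensors, viewer, ticket gives the robot as it stands.
- The arm moves only by the tool apply_moves, never from a script. Its argument "series" is a list of rows, each a list of 3 entries, a list of its own where there are three numbers: the opening, from 0 (shut) to 1 (fully open), then the shift along the tool's x, y, z in m, then the turn about the tool's z in degrees. In form: [[fingers, [dx, dy, dz], turn], ...]. A call has 1 to 20 rows; each row shifts and turns the commanded pose from where the row before left it, along the tool's axes as they then stand; what a row does not reach is not made up. A row lasts 1/12 s, in which the tool goes at most 41.7 mm and 7.16 degrees, less where a joint would pass 70% of its speed; a pose out of reach is approached as far as the arm can. A call is refused whole if a number of a shift passes 0.0417 or a number of a turn 7.16, either way. A call with a gripper value outside its range is refused whole. The fingers move at their own pace and stop on an object; "force" is the grip in N (left out, the last holds). Time passes only in rows, so rows that do not move let the fingers close. It gives the time, the measured TCP pose, the force and the opening at its end, in the units of the state.
- sensors.read_state(): the state, without advancing time (a new reading comes with each control period).
- viewer.get_image(name): name is "scene" or "side" or "wrist"; returns a dict with "img" (384x512x3 uint8, red, green, blue), "K" (3x3 intrinsics, pixels), "extrinsics" (4x4, takes a point from world to camera coordinates). Camera axes: x right, y up, looking along -z (the intrinsics and any distortion apply to the point x, -y, -z); pixel columns grow to the right and rows downward; lengths in m; the calibration is good to about 2 mm. A picture is of the moment at which its call begins. There is no depth.
- ticket.hand_in(): hands the job in, once; it reports no verdict.
The state is a dict: "time": time; "q": joint angles; "qvel": joint speeds; "joint_torque": joint torques, N m; "tool_pos": TCP position; "orientation": TCP orientation; "contact_force": force on the tool from outside, world axes, zero at the start; "ft_torque": the same for the moment, N m; "gripper_width": finger opening in m.
Only numpy, scipy, OpenCV 4.12 (cv2) and the standard library are available. Lean on these libraries where they do the work, as an engineer would, in place of code of your own. Each camera call takes 0.05 s, during which the arm holds its last target.

TASK

Take the blue-tipped cutter out of the wooden rack, set its plain shank into the open collet of the tool holder that stands in the bench fixture, and push it gently down until it is fully home on the stop in the bore. Then turn the knurled collet nut clockwise, seen from above, until the collet grips the shank firmly: hand-tight, not wrenched. Leave the other cutters, the spare collet and the brush where they are, and let go at the end.

Things in the scene. Friction and masses are not known exactly. Their poses are not given: they have to be found in the camera images.
- cutter: the cutter to fit: a solid carbide rod 12 mm in diameter, 70 mm long, 115 g (within 30 percent), standing upright in the rack, point up; origin at the centre of its flat lower end (chamfered 1.5 mm), z along the rod to the point. Plain shank up to 60 mm, then a blue-coated cone; blue ring from 52 to 57 mm
- cutter_red: another cutter of the same size, red-coated, with a rounded end: leave it
- cutter_yellow: another cutter of the same size, yellow-coated, with a flat end: leave it
- rack: wooden block 50 x 160 x 34 mm, fixed; origin under its centre, z up, the three holes in a row along its y axis, 50 mm apart, 13.5 mm wide and 28 mm deep (so 42 mm of a cutter stands out). Which cutter is in which hole varies
- holder: the tool holder nose up in its fixture, fixed to the bench: 96 mm square foot, 76 mm block up to 46 mm, steel flange 58 mm in diameter up to 59 mm, neck 34 mm in diameter up to 87 mm, nut 42 mm in diameter from 87 to 112 mm, all on one upright axis; origin under the fixture on that axis, z up
- collet_mouth (a point): centre of the collet's mouth, 112 mm above the bench, level with the top of the nut; z up. Open, the round bore between the three brass jaws is 14.5 to 17.6 mm wide, with a lead-in chamfer about 3 mm wide; the jaws reach 28 mm down and close evenly, 1.1 mm each per radian of nut
- nut_mid (a point): point on the axis, 97 mm above the bench, at the height to grip the nut; it does not turn. The knurled nut, 42 mm across, straight-sided from 87 to 105 mm, turns about the upright axis; clockwise from above closes the collet. From its start it turns freely for 1.1 to 2.6 rad (not known beforehand) before the jaws meet the shank; it stays where it is left
- nut_top (a point): point on the axis level with the top of the nut, 112 mm above the bench; it does not turn. Feel of the nut: running free takes about 0.16 N m (thread drag, either way); once the jaws meet the shank the torque climbs by about 0.035 N m per 0.1 rad. Hand-tight is a climb of 0.12 to 0.19 N m over running free, about 0.4 rad after the jaws meet; a climb of 0.23 N m is overtight
- stop: brass stop screw in the bore, under the jaws, hidden by them; origin at the centre of its flat top, 30 to 36 mm below the mouth. A cutter is home when its lower end rests on it
- spare_collet: a loose brass collet cone, 26 mm in diameter, 30 mm tall, standing on the bench: leave it
- brush: a loose bench brush lying flat: leave it

How it is judged:
By the outcome, as a careful person would: the job done as asked, in the order asked, and still so for the second after the job is handed in, with the robot touching nothing.
It also fails if it takes over 72 s, if anything falls off the work surface, if the arm or the gripper's body presses on something with over 40 N, if the wrist force passes 120 N, or if a joint passes its speed limit or range.

## Working session

There is one attempt and no reset: what is moved stays moved. The work goes in short steps, Python scripts to look and compute and a tool call to move; the robot and the scene stay as the last step left them, time stands still between calls to the robot, and variables do not carry over. Pictures are saved under pics/ and viewed, and the job is handed in when it is done.

Besides the shell and the picture viewer there is one more tool, called after ">>>" as name(argument=value, ...), one argument or row to a line, values as JSON. apply_moves: Moves the arm, as the interface text tells. Its arguments: {"type":"object","properties":{"series":{"type":"array"},"force":{"type":"number"}},"required":["series"]}

```bash
ls; mkdir -p pics; python3 - <<'E'
from plant import sensors, viewer, ticket
import cv2,numpy as np
print(sensors.read_state())
for n in ["scene","side","wrist"]:
    d=viewer.get_image(n); cv2.imwrite(f"pics/{n}0.png",d["img"][:,:,::-1]); print(n,d["K"].round(1).tolist(),np.round(d["extrinsics"],4).tolist(),[k for k in d])
E
```

```text
pics
{'time': 0.0, 'q': array([ 1.32441044,  0.33286692, -0.06468188,  1.46093419,  0.02161475,
        1.34987026, -0.08852195]), 'qvel': array([-0.00041756,  0.00014999, -0.0006642 , -0.00135324,  0.00033721,
       -0.00104696, -0.00143029]), 'joint_torque': array([ 2.28024287e-04, -6.23256898e+01,  2.46620161e-02, -3.89900064e+01,
       -6.14329241e-02,  3.94701166e-02,  1.35487135e-04]), 'tool_pos': array([ 0.13858422, -0.60900691,  0.18526041]), 'orientation': array([-6.81243354e-04,  9.93747113e-01,  1.11652126e-01, -1.18416185e-04]), 'contact_force': array([0.07078606, 0.19679779, 0.45638141]), 'ft_torque': array([-0.0324839 , -0.03687057, -0.00212926]), 'gripper_width': 0.08724197048944045}
scene [[414.6, 0.0, 252.1], [0.0, 414.6, 192.6], [0.0, 0.0, 1.0]] [[-0.6154, 0.7881, 0.0161, 0.3545], [-0.5921, -0.4757, 0.6505, 0.3156], [0.5203, 0.3907, 0.7593, -1.1501], [0.0, 0.0, 0.0, 1.0]] ['img', 'K', 'extrinsics']
side [[470.3, 0.0, 255.3], [0.0, 470.3, 182.1], [0.0, 0.0, 1.0]] [[-0.9402, -0.3404, -0.0102, 0.5659], [0.1842, -0.5334, 0.8256, -0.1831], [-0.2865, 0.7744, 0.5642, -0.7566], [0.0, 0.0, 0.0, 1.0]] ['img', 'K', 'extrinsics']
wrist [[298.6, 0.0, 261.0], [0.0, 298.6, 194.4], [0.0, 0.0, 1.0]] [[0.2227, -0.9749, -0.0012, -0.6237], [0.9366, 0.2143, -0.2773, 0.0332], [0.2706, 0.0607, 0.9608, -0.391], [0.0, 0.0, 0.0, 1.0]] ['img', 'K', 'extrinsics']
```

View pics/scene0.png

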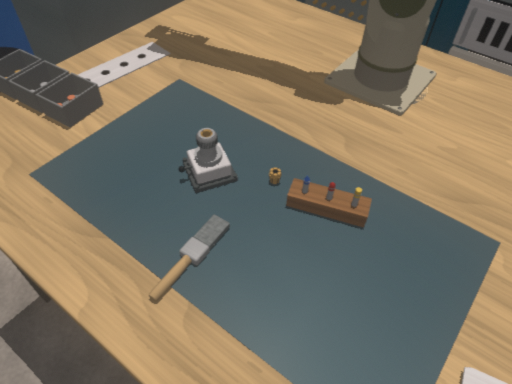

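View pics/side0.png

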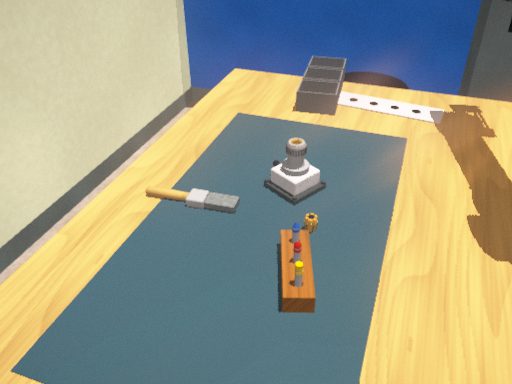

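View pics/wrist0.png

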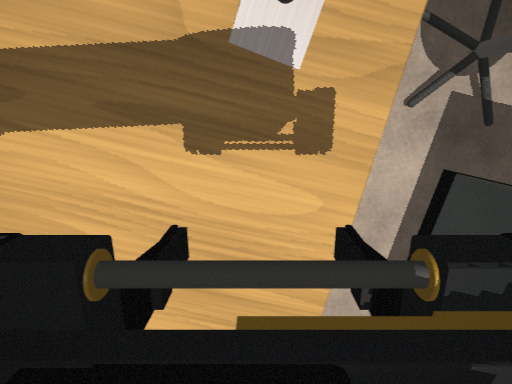

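The scene view shows the blue tip at about (306,182), in the end hole nearest the spare collet. The nut is at about (207,135). In the side view the blue tip is at (296,228) and the nut at (296,146). I'll measure these next.

```bash
cat > h.py <<'E'
import cv2,numpy as np
from plant import sensors, viewer, ticket
def P(d):
    E=np.diag([1,-1,-1,1.])@np.array(d["extrinsics"]); return np.array(d["K"])@E[:3]
def tri(ds,pxs):
    A=[]
    for d,(u,v) in zip(ds,pxs):
        p=P(d); A+= [u*p[2]-p[0], v*p[2]-p[1]]
    A=np.array(A); A/=np.linalg.norm(A[:,:3],axis=1)[:,None]
    return np.linalg.lstsq(A[:,:3],-A[:,3],rcond=None)[0]
def plane(d,px,z):
    p=P(d); u,v=px
    A=np.array([u*p[2]-p[0], v*p[2]-p[1]])
    return np.linalg.solve(A[:,:2],-A[:,3]-A[:,2]*z)
def proj(d,X):
    q=P(d)@np.r_[X,1]; return q[:2]/q[2]
def blob(d,lo,hi,roi=None):
    h=cv2.cvtColor(d["img"],cv2.COLOR_RGB2HSV); m=cv2.inRange(h,np.array(lo),np.array(hi))
    if roi: 
        k=np.zeros_like(m); k[roi[1]:roi[3],roi[0]:roi[2]]=1; m=m*k
    n,l,s,c=cv2.connectedComponentsWithStats(m)
    i=1+np.argmax(s[1:,4]); return c[i],s[i]
def up(img,box,f): 
    x0,y0,x1,y1=box
    return cv2.resize(img[y0:y1,x0:x1,::-1],None,fx=f,fy=f,interpolation=cv2.INTER_CUBIC)
E
python3 - <<'E'
from h import *
ds=[viewer.get_image(n) for n in ["scene","side"]]
R={"blue":([105,120,60],[130,255,255],(280,160,330,210),(280,215,315,250)),
"red":([170,130,70],[180,255,255],(310,170,350,210),(280,230,315,265)),
"yel":([22,150,120],[32,255,255],(340,180,370,215),(285,255,312,290))}
for k,(lo,hi,a,b) in R.items():
    try:
        x=[blob(d,lo,hi,r) for d,r in zip(ds,(a,b))]
        print(k,[(q[0].round(1),q[1]) for q in x],tri(ds,[q[0] for q in x]).round(4))
    except Exception as e: print(k,e)
cv2.imwrite("pics/c1.png",np.hstack([up(ds[0]["img"],(170,110,250,200),6.4)[:,:],up(ds[1]["img"],(255,125,335,215),6.4)])[:600,:1024][:, :]) 
im=cv2.imread("pics/c1.png"); cv2.imwrite("pics/c1.png",cv2.resize(im,(800,int(im.shape[0]*800/im.shape[1])))); print(im.shape)
im=np.hstack([up(ds[0]["img"],(265,160,385,230),3.3),up(ds[1]["img"],(260,210,330,315),2.2)]) if 0 else up(ds[0]["img"],(265,160,385,230),6)
cv2.imwrite("pics/c2.png",im); cv2.imwrite("pics/c3.png",up(ds[1]["img"],(255,205,345,315),5.4))
E
```

```text
blue [(array([306.5, 178.7]), array([305, 177,   4,   4,  14], dtype=int32)), (array([296. , 225.6]), array([293, 222,   7,   7,  33], dtype=int32))] [0.5005 0.0742 0.0673]
red attempt to get argmax of an empty sequence
yel [(array([358.4, 189.8]), array([357, 188,   4,   5,  16], dtype=int32)), (array([298.7, 265.4]), array([295, 261,   8,  10,  64], dtype=int32))] [0.4687 0.1698 0.0733]
(576, 1024, 3)
```

View pics/c1.png

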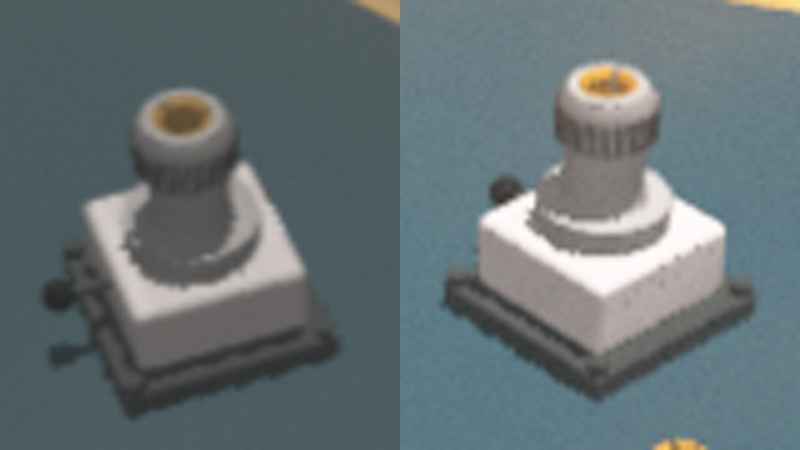

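View pics/c2.png

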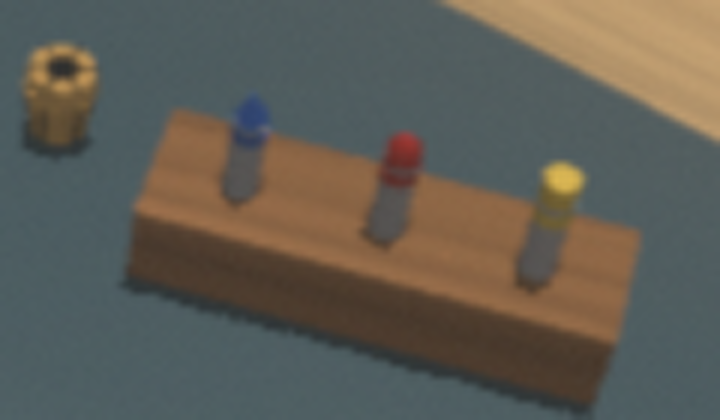

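View pics/c3.png

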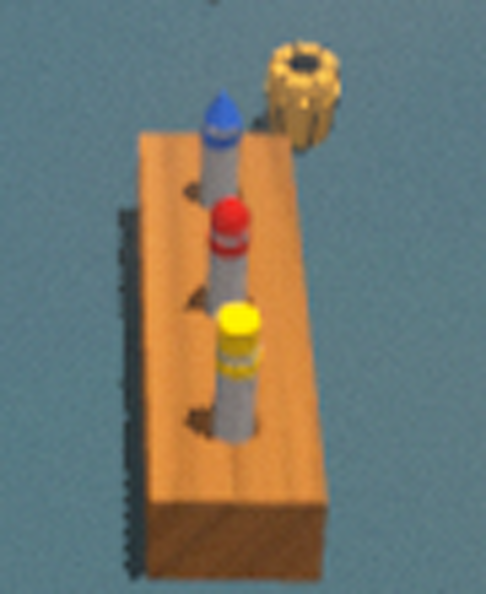

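```bash
python3 - <<'E'
from h import *
ds=[viewer.get_image(n) for n in ["scene","side"]]
px=[(206.4,133.4),(296.6,141.0)]
m=tri(ds,px); print("mouth",m.round(4),[plane(d,p,.112).round(4) for d,p in zip(ds,px)])
b=[(306.5,181.),(296.0,227.0)]
# cutter foot at rack top: scene crop (240,197)/6+(265,160); side crop (221,202)/5.4+(255,205)
f=[(240/6+265,192/6+160),(221/5.4+255,202/5.4+205)]
print("base on rack",[plane(d,p,.034).round(4) for d,p in zip(ds,f)],tri(ds,f).round(4))
t=[(252/6+265,97/6+160),(222/5.4+255,93/5.4+205)]
print("tip",[plane(d,p,.076).round(4) for d,p in zip(ds,t)],tri(ds,t).round(4))
# spare collet top, 
s=[(62/6+265,70/6+160),(303/5.4+255,63/5.4+205)]
print("spare",[plane(d,p,.03).round(4) for d,p in zip(ds,s)])
s=sensors.read_state(); w=viewer.get_image("wrist")
from scipy.spatial.transform import Rotation as Ro
q=s["orientation"]; R=Ro.from_quat(q[[1,2,3,0]]).as_matrix(); print(R.round(3))
E=np.array(w["extrinsics"]); T=np.eye(4); T[:3,:3]=R; T[:3,3]=s["tool_pos"]
print("cam in tool",(np.linalg.inv(T)@np.linalg.inv(E)).round(4).tolist())
E
```

```text
mouth [ 0.5596 -0.131   0.1119] [array([ 0.5611, -0.1293]), array([ 0.5595, -0.1334])]
base on rack [array([0.5052, 0.0784]), array([0.4978, 0.0783])] [0.4996 0.0749 0.0289]
tip [array([0.5021, 0.0753]), array([0.5001, 0.075 ])] [0.5006 0.0743 0.0748]
spare [array([ 0.4938, -0.003 ]), array([ 0.4916, -0.0051])]
[[ 0.975  0.222 -0.   ]
 [ 0.222 -0.975  0.   ]
 [-0.    -0.    -1.   ]]
cam in tool [[0.0008, 0.9608, 0.2772, 0.077], [1.0, -0.0007, -0.0003, -0.0007], [-0.0001, 0.2772, -0.9608, -0.1988], [0.0, 0.0, 0.0, 1.0]]
```

>>> apply_moves(
  series=[
    [1,[0.031,-0.0195,0],0],
    [1,[0.031,-0.0195,0],0],
    [1,[0.031,-0.0195,0],0],
    [1,[0.031,-0.0195,0],0],
    [1,[0.031,-0.0195,0],0],
    [1,[0.031,-0.0195,0],0],
    [1,[0.031,-0.0195,0],0],
    [1,[0.031,-0.0195,0],0],
    [1,[0.031,-0.0195,0],0],
    [1,[0.031,-0.0195,0],0],
    [1,[0.0174,-0.0356,0],0],
    [1,[0.0174,-0.0356,0],0],
    [1,[0.0174,-0.0356,0],0],
    [1,[0.0174,-0.0356,0],0],
    [1,[0.0174,-0.0356,0],0],
    [1,[0.0174,-0.0356,0],0],
    [1,[0.0174,-0.0356,0],0],
    [1,[0.0174,-0.0356,0],0],
    [1,[0.0174,-0.0356,0],0],
    [1,[0.0174,-0.0356,0],0],
  ],
)

```text
time: 2.07
tool_pos: [0.4885, 0.0371, 0.1864]
orientation: [0.0, 0.994, 0.112, 0.0]
contact_force: [0.7, -1.3, 0.4]
gripper_width: 0.0871
```

>>> apply_moves(
  series=[
    [1,[0,0,0],-6.84],
    [1,[0,0,0],-6.84],
    [1,[0,0,0],-6.84],
    [1,[0,0,0],-6.84],
    [1,[0,0,0],-6.84],
    [1,[0,0,0],-6.84],
    [1,[0,0,0],-6.84],
    [1,[0,0,0],-6.84],
    [1,[0,0,0],-6.84],
    [1,[0,0,0],-6.84],
    [1,[0,0,0],-6.84],
    [1,[0,0,0],-6.84],
    [1,[0,0,0],-6.84],
    [1,[0,0,0],-6.84],
    [1,[0,0,0],0],
  ],
)

```text
time: 3.32
tool_pos: [0.4884, 0.0352, 0.1861]
orientation: [0.0, 0.581, 0.814, -0.0]
contact_force: [-0.7, -0.3, -0.4]
gripper_width: 0.087
```

```bash
cat >> h.py <<'E'
from scipy.spatial.transform import Rotation as Ro
def st():
    s=sensors.read_state(); q=s["orientation"]; R=Ro.from_quat(q[[1,2,3,0]]).as_matrix()
    return s,R
def show():
    s,R=st(); print("t",round(s["time"],2),"pos",s["tool_pos"].round(4),"q",s["q"].round(3),"F",s["contact_force"].round(2),"T",s["ft_torque"].round(3),"w",round(s["gripper_width"],4)); print("x",R[:,0].round(3),"y",R[:,1].round(3),"z",R[:,2].round(4))
def todo(X):
    s,R=st(); return (R.T@(np.array(X)-s["tool_pos"])).round(4)
E
python3 - <<'E'
from h import *
show()
w=viewer.get_image("wrist"); cv2.imwrite("pics/w1.png",w["img"][:,:,::-1])
print(proj(w,[.5005,.0745,.076]),todo([.5005,.0745,.11]))
E
```

```text
t 3.32 pos [0.4884 0.0352 0.1861] q [ 0.587  0.09  -0.783  1.774  0.066  1.304  0.119] F [-0.71 -0.28 -0.39] T [-0.034 -0.14   0.017] w 0.087
x [-0.324  0.946 -0.   ] y [0.946 0.324 0.   ] z [ 2.e-04 -2.e-04 -1.e+00]
[283.35478898 151.88551405] [0.0335 0.024  0.0761]
```

View pics/w1.png

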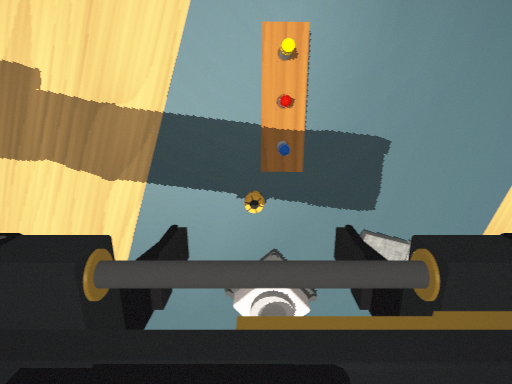

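The wrist view shows the blue tip at about (284,149), against a predicted (283,152). The rack is lined up with the image, and the fingers will open across it. I'll refine the position using this view.

```bash
python3 - <<'E'
from h import *
w=viewer.get_image("wrist"); sd=viewer.get_image("side")
c,s=blob(w,[105,120,60],[130,255,255],(260,120,310,170)); print(c,s)
for z in (.062,.066,.070,.074): print(z,plane(w,c,z).round(4))
c2,s2=blob(sd,[105,120,60],[130,255,255],(280,215,315,250)); print(c2,s2,tri([w,sd],[c,c2]).round(4))
for nm,lo,hi,roi in (("yel",[22,150,120],[32,255,255],(270,20,310,70)),):
    cc,ss=blob(w,lo,hi,roi); print(nm,cc,ss,plane(w,cc,.076).round(4))
X=np.array([.501,.0745]); print(todo([X[0],X[1],.10]))
E
```

```text
[283.38947368 148.95789474] [278 143  11  12  95]
0.062 [0.5014 0.0759]
0.066 [0.501  0.0763]
0.07 [0.5005 0.0767]
0.074 [0.5001 0.0771]
[295.59259259 225.2962963 ] [293 222   6   7  27] [0.5004 0.0767 0.0706]
yel [286.39572193  45.57219251] [279  38  15  17 187] [0.4698 0.1695]
[0.0333 0.0243 0.0861]
```

>>> apply_moves(
  series=[
    [0.5,[0.0172,0.0124,0.01],0],
    [0.5,[0.0172,0.0124,0.02],0],
    [0.5,[0,0,0.03],0],
    [0.5,[0,0,0.03],0],
    [0.5,[0,0,0],0],
    [0.5,[0,0,0],0],
  ],
  force=15,
)

```text
time: 3.97
tool_pos: [0.5, 0.0757, 0.0956]
orientation: [-0.001, 0.584, 0.811, -0.001]
contact_force: [0.3, 0.6, 1.1]
gripper_width: 0.0548
```

```bash
python3 - <<'E'
from h import *
show()
w=viewer.get_image("wrist"); cv2.imwrite("pics/w2.png",w["img"][:,:,::-1])
c,s=blob(w,[105,120,60],[130,255,255]); print(c,s,plane(w,c,.068).round(4))
d=viewer.get_image("side"); cv2.imwrite("pics/s2.png",up(d["img"],(230,150,400,310),4))
E
```

```text
t 3.97 pos [0.5    0.0757 0.0956] q [ 0.487  0.234 -0.805  1.849  0.184  1.138 -0.06 ] F [0.28 0.62 1.09] T [-0.039 -0.143  0.045] w 0.0548
x [-0.317  0.948  0.001] y [ 0.948  0.317 -0.002] z [-2.7e-03  2.0e-04 -1.0e+00]
[261.55172414 206.55747126] [255 198  14  17 174] [0.501  0.0774]
```

View pics/w2.png

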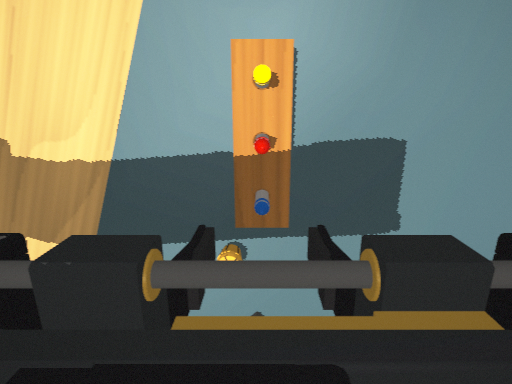

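View pics/s2.png

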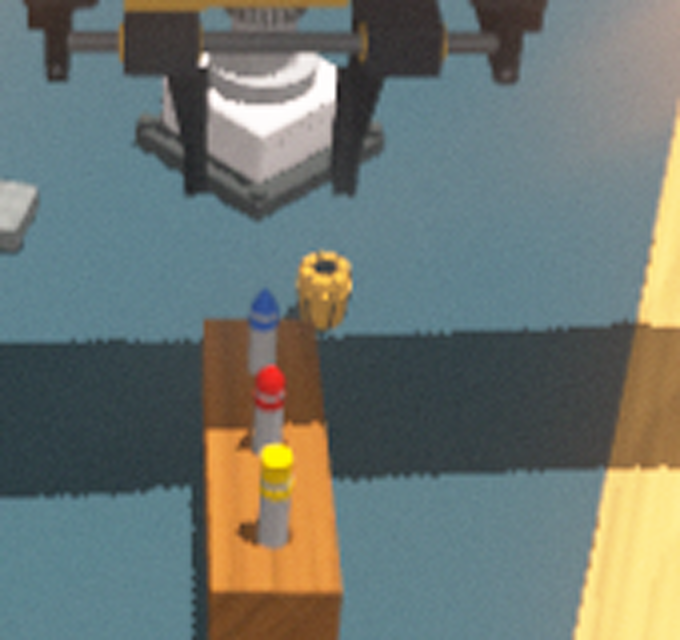

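The blue tip (262,206) sits midway between the fingers, with nothing in the way on either side. I'll go down and grip.

>>> apply_moves(
  series=[
    [0.45,[0.001,0,0.02],0],
    [0.45,[0,0.0005,0.02],0],
    [0.45,[0,0,0.0095],0],
    [0.45,[0,0,0],0],
    [0.45,[0,0,0],0],
    [0,[0,0,0],0],
    [0,[0,0,0],0],
    [0,[0,0,0],0],
    [0,[0,0,0],0],
    [0,[0,0,0],0],
    [0,[0,0,0],0],
    [0,[0,0,0],0],
    [0,[0,0,0],0],
  ],
  force=15,
)

```text
time: 5.15
tool_pos: [0.5011, 0.0768, 0.0465]
orientation: [0.0, 0.584, 0.812, -0.0]
contact_force: [-0.3, -0.2, 0.6]
gripper_width: 0.0011
```

```bash
python3 - <<'E'
from h import *
show()
w=viewer.get_image("wrist"); cv2.imwrite("pics/w3.png",w["img"][:,:,::-1])
d=viewer.get_image("side"); cv2.imwrite("pics/s3.png",up(d["img"],(230,150,400,310),4))
E
```

```text
t 5.15 pos [0.5011 0.0768 0.0465] q [ 0.457  0.301 -0.787  1.896  0.245  1.043 -0.108] F [-0.31 -0.17  0.61] T [-0.027 -0.183 -0.031] w 0.0011
x [-0.319  0.948 -0.   ] y [ 0.948  0.319 -0.   ] z [ 0.e+00 -1.e-04 -1.e+00]
```

View pics/w3.png

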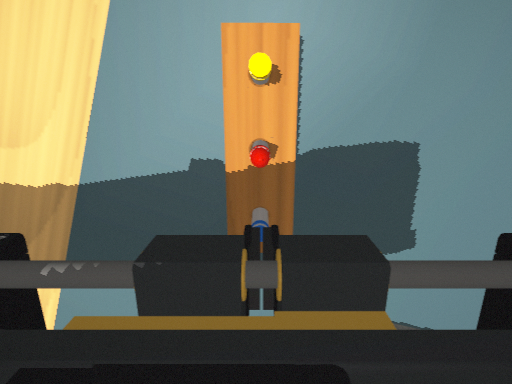

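View pics/s3.png

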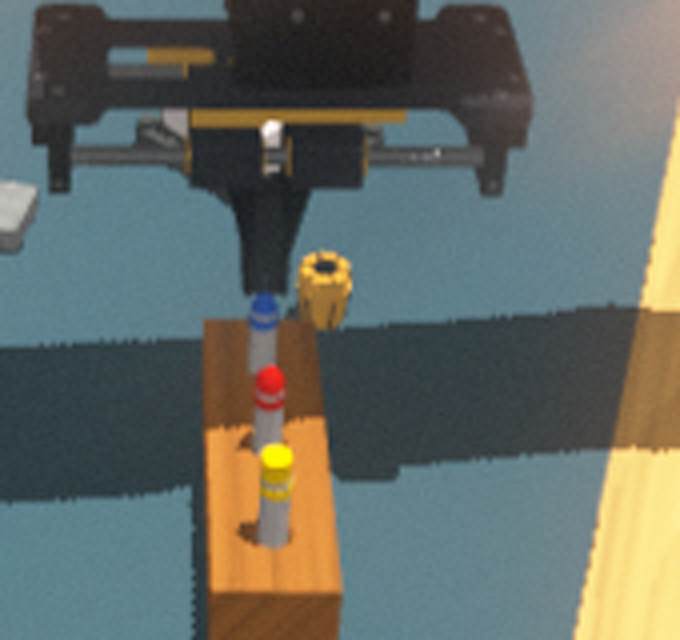

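The fingers shut on nothing. The cutter is still standing at (260,215) in the wrist view, just in front of the shut fingers. I'll check where the TCP projects.

```bash
python3 - <<'E'
from h import *
s,R=st(); p=s["tool_pos"]
for n in ("scene","side","wrist"):
    d=viewer.get_image(n)
    print(n,proj(d,p),"grasp",proj(d,p-R[:,2]*.019),"tipblue",proj(d,[.501,.0765,.076]))
    if n=="scene": cv2.imwrite("pics/sc3.png",up(d["img"],(255,120,385,230),5))
    if n=="wrist": cv2.imwrite("pics/w3b.png",up(d["img"],(200,180,320,270),6))
    if n=="side": cv2.imwrite("pics/s3b.png",up(d["img"],(265,190,325,250),9))
E
```

```text
scene [306.20709075 186.31942318] grasp [307.32799104 179.87748259] tipblue [307.82822888 176.11326043]
side [294.59397168 236.004818  ] grasp [295.00485809 227.54480834] tipblue [295.33458881 222.65552575]
wrist [259.56445624 220.52939043] grasp [259.44881577 231.10714331] tipblue [259.08204916 238.32407045]
```

View pics/sc3.png

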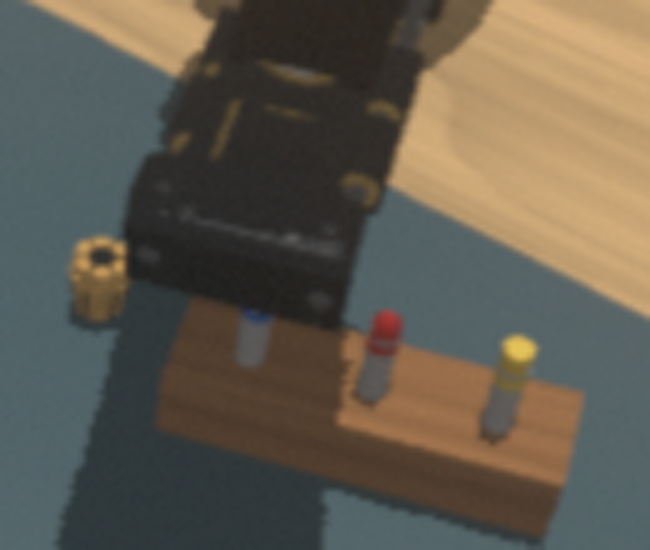

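View pics/w3b.png

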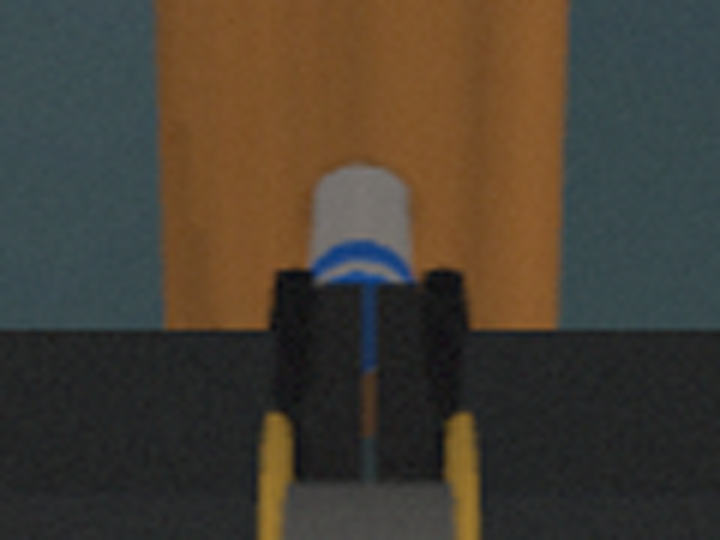

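View pics/s3b.png

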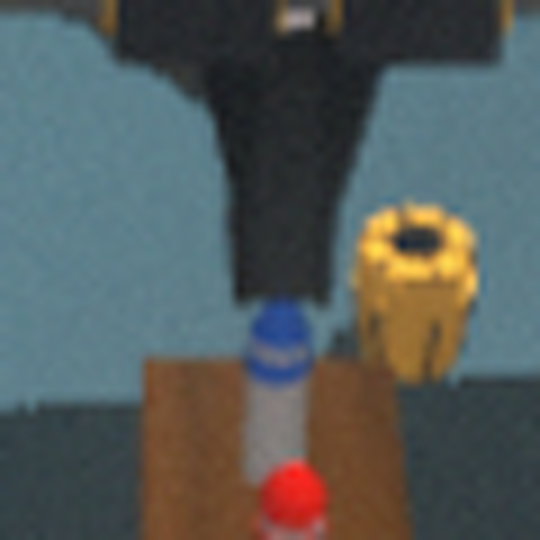

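```bash
python3 - <<'E'
from h import *
s,R=st(); p=s["tool_pos"]
sd=viewer.get_image("side"); w=viewer.get_image("wrist")
X=tri([sd,w],[(296.4,223.3),(261.3,227.2)]); print(X, "in tool", R.T@(X-p))
print(proj(sd,X),proj(w,X))
X0=p+R[:,0]*.0095; print("expected front edge",proj(sd,X0),proj(w,X0))
for z in (.0465,.06,.076):print(z,plane(sd,(296.4,223.3),z),plane(w,(261.3,227.2),z))
print(w["extrinsics"].round(3).tolist())
E
```

```text
[0.49778445 0.0866353  0.08349102] in tool [ 1.03271491e-02  1.59449896e-05 -3.69811916e-02]
[295.69653854 223.21579621] [259.29525673 226.92491411]
expected front edge [294.85740235 239.64683424] [259.52625916 207.88167156]
0.0465 [0.50753142 0.04251267] [0.50387911 0.0724111 ]
0.06 [0.5035481  0.05855236] [0.50207902 0.07767875]
0.076 [0.49882714 0.07756236] [0.49994557 0.0839219 ]
[[0.948, 0.319, 0.001, -0.5], [-0.307, 0.91, -0.278, 0.078], [-0.089, 0.263, 0.961, -0.232], [0.0, 0.0, 0.0, 1.0]]
```

Triangulating the fingertips puts them near z = 0.083, about 37 mm above where the reported TCP should be. They shut just above the cutter's point, which fits with no contact and the cutter not moving. From here I'll set heights by the cameras and go down in steps.

>>> apply_moves(
  series=[
    [0.45,[0,0,0],0],
    [0.45,[0,0,0],0],
    [0.45,[0,0,0],0],
    [0.45,[0,0,0],0],
    [0.45,[0,0,0],0],
    [0.45,[0,0,0],0],
    [0.45,[0,0,0.008],0],
    [0.45,[0,0,0.008],0],
    [0.45,[0,0,0],0],
  ],
)

```text
time: 6.25
tool_pos: [0.4998, 0.0765, 0.0286]
orientation: [-0.001, 0.584, 0.812, -0.001]
contact_force: [-1.0, 0.1, -0.3]
gripper_width: 0.0384
```

```bash
python3 - <<'E'
from h import *
show(); s,R=st(); p=s["tool_pos"]
for n in ("side","wrist"):
    d=viewer.get_image(n)
    print(n,proj(d,p+.0095*R[:,0]))
    if n=="wrist": cv2.imwrite("pics/w4.png",up(d["img"],(170,160,350,290),4.4))
    if n=="side": cv2.imwrite("pics/s4.png",up(d["img"],(245,180,345,255),8))
E
```

```text
t 6.25 pos [0.4998 0.0765 0.0286] q [ 0.446  0.326 -0.777  1.912  0.268  1.012 -0.125] F [-0.99  0.05 -0.26] T [-0.024 -0.046 -0.03 ] w 0.0384
x [-0.319  0.948  0.001] y [ 0.948  0.319 -0.003] z [-2.6e-03 -2.0e-04 -1.0e+00]
side [295.20967956 247.5128819 ]
wrist [259.07678226 207.65849126]
```

View pics/w4.png

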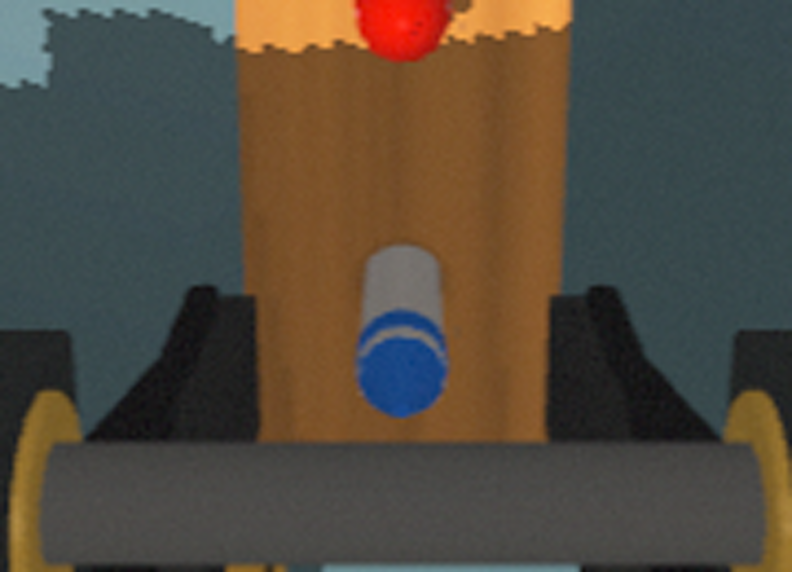

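View pics/s4.png

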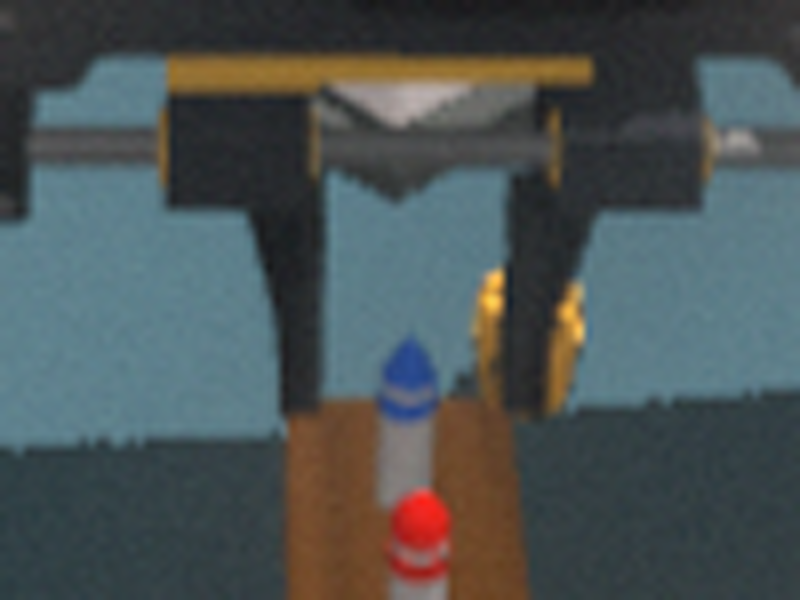

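The fingertips are at side row 231.5, where a true TCP would be at 247.5, so the offset is about 36 mm and the tips are at z ≈ 0.064. The cutter is centred between the pads. I'll go 17 mm lower and grip.

>>> apply_moves(
  series=[
    [0.45,[0,0.0005,0.008],0],
    [0.45,[0,0,0.008],0],
    [0.45,[0,0,0],0],
    [0.45,[0,0,0],0],
  ],
)

```text
time: 6.68
tool_pos: [0.501, 0.077, 0.0139]
orientation: [-0.001, 0.584, 0.812, -0.0]
contact_force: [-0.4, -0.4, -0.5]
gripper_width: 0.0389
```

```bash
python3 - <<'E'
from h import *
show(); s,R=st(); p=s["tool_pos"]
for n in ("side","wrist"):
    d=viewer.get_image(n)
    print(n,proj(d,p+.0095*R[:,0]))
    if n=="wrist": cv2.imwrite("pics/w5.png",up(d["img"],(170,160,350,290),4.4))
    if n=="side": cv2.imwrite("pics/s5.png",up(d["img"],(245,180,345,255),8))
E
```

```text
t 6.68 pos [0.501  0.077  0.0139] q [ 0.434  0.35  -0.768  1.922  0.29   0.984 -0.142] F [-0.35 -0.42 -0.53] T [-0.014 -0.157 -0.048] w 0.0389
x [-0.319  0.948  0.   ] y [ 0.948  0.319 -0.001] z [-0.0012  0.     -1.    ]
side [294.15519711 253.79433156]
wrist [259.06393699 207.63293328]
```

View pics/s5.png

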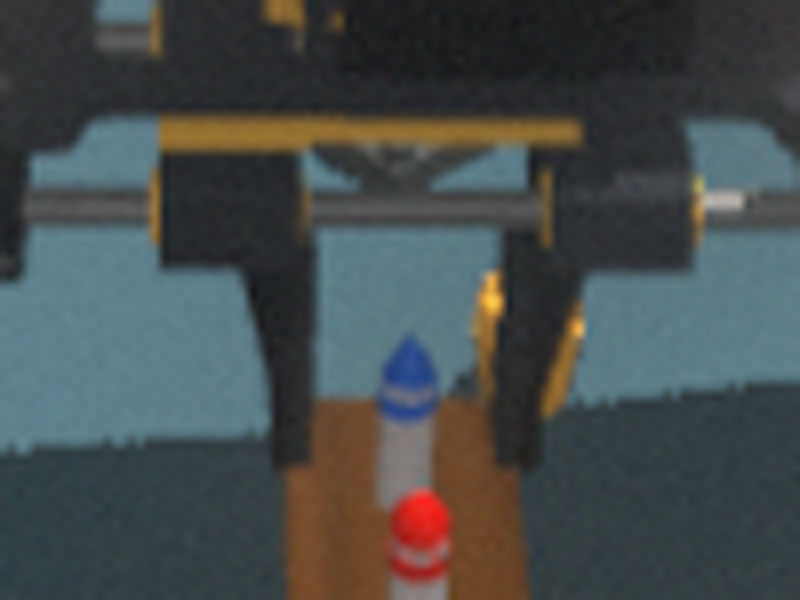

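>>> apply_moves(
  series=[
    [0,[0,0,0],0],
    [0,[0,0,0],0],
    [0,[0,0,0],0],
    [0,[0,0,0],0],
    [0,[0,0,0],0],
    [0,[0,0,0],0],
    [0,[0,0,0],0],
  ],
  force=20,
)

```text
time: 7.37
tool_pos: [0.5015, 0.077, 0.0146]
orientation: [0.0, 0.584, 0.812, -0.0]
contact_force: [-0.1, -0.1, 1.3]
gripper_width: 0.0109
```

>>> apply_moves(
  series=[
    [0,[0,0,-0.008],0],
    [0,[0,0,-0.02],0],
    [0,[0,0,-0.03],0],
    [0,[0,0,-0.035],0],
    [0,[0,0,-0.035],0],
    [0,[0,0,-0.012],0],
    [0,[0,0,0],0],
    [0,[0,0,0],0],
  ],
)

```text
time: 8.03
tool_pos: [0.5016, 0.0769, 0.1547]
orientation: [0.001, 0.584, 0.812, 0.0]
contact_force: [-0.9, -0.4, -2.5]
gripper_width: 0.0112
```

```bash
python3 - <<'E'
from h import *
show(); s,R=st(); p=s["tool_pos"]
for n in ("side","wrist","scene"):
    d=viewer.get_image(n)
    print(n,proj(d,p),proj(d,p+.0095*R[:,0]))
    if n=="wrist": cv2.imwrite("pics/w6.png",up(d["img"],(170,160,350,290),4.4))
    if n=="side": cv2.imwrite("pics/s6.png",up(d["img"],(225,120,345,210),6.6))
    if n=="scene": cv2.imwrite("pics/c6.png",up(d["img"],(250,80,390,210),4.4))
E
```

```text
t 8.03 pos [0.5016 0.0769 0.1547] q [ 0.512  0.172 -0.821  1.776  0.133  1.25  -0.019] F [-0.88 -0.45 -2.47] T [ 0.001 -0.099  0.018] w 0.0112
x [-0.319  0.948 -0.001] y [0.948 0.319 0.001] z [ 8.e-04 -5.e-04 -1.e+00]
side [296.75486828 184.57575709] [297.05182892 187.98692559]
wrist [260.50338371 221.14861011] [260.50815269 208.43174045]
scene [313.01133862 146.47288011] [318.19271509 147.75142277]
```

View pics/s6.png

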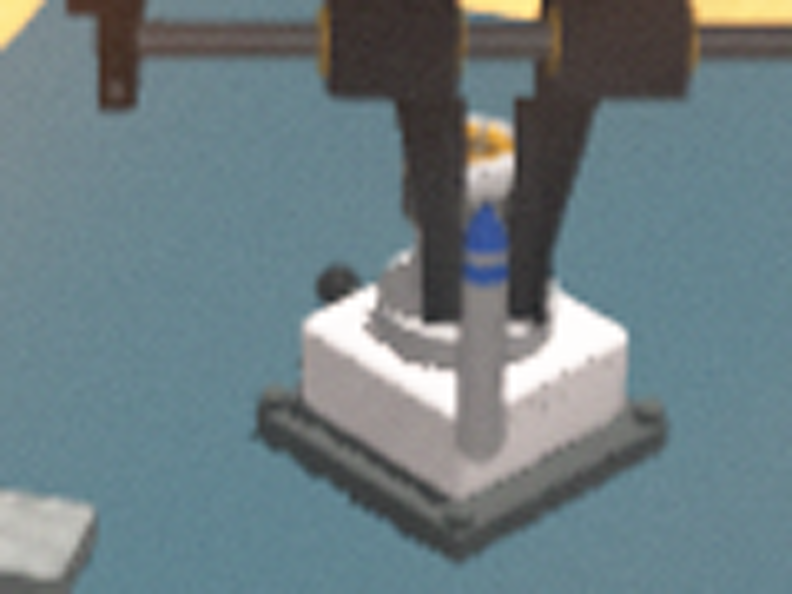

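View pics/w6.png

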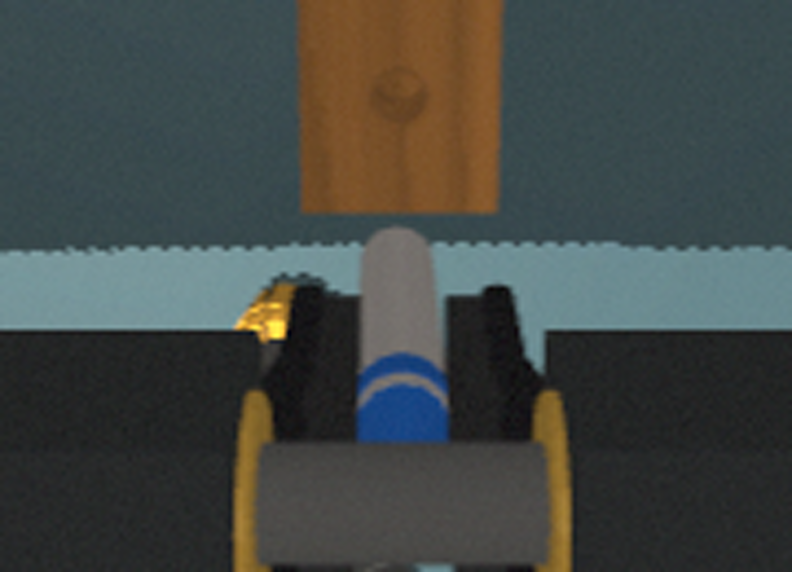

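View pics/c6.png

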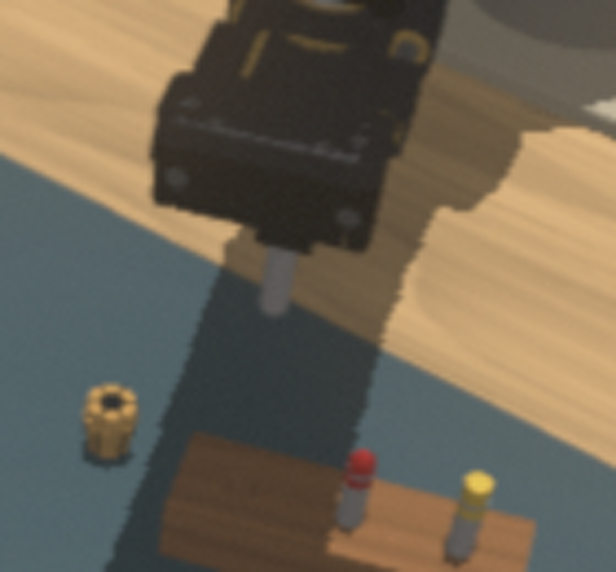

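The cutter is held and clear of the rack, upright, with its bottom end at about (298,188) in the side view and (312,150) in the scene view. I'll triangulate that end relative to the TCP and refine the mouth position.

```bash
python3 - <<'E'
from h import *
s,R=st(); p=s["tool_pos"]
sd,w,sc=[viewer.get_image(n) for n in ("side","wrist","scene")]
X=tri([sd,sc],[(297.9,187.7),(312.5,150)]); print(X,R.T@(X-p),proj(sd,X),proj(sc,X),proj(w,X+.006*R[:,0]),proj(w,X))
X2=X
for it in range(3):
    X=tri([sd,sc,w],[(297.9,187.7),(312.5,150),(260.5,211.8+ (proj(w,X)-proj(w,X+.006*R[:,0]))[1])])
print(X,R.T@(X-p),proj(sd,X),proj(sc,X))
# tip
tp=(487/6.6+225,205/6.6+120); Xt=X+np.array([0,0,.07]); print("tip side obs",tp,"pred if vertical",proj(sd,Xt))
h=cv2.cvtColor(sd["img"],cv2.COLOR_RGB2HSV)
# brass mouth in side / scene
for d,roi,n in ((sc,(190,120,225,150),"sc"),):
    h=cv2.cvtColor(d["img"],cv2.COLOR_RGB2HSV); m=cv2.inRange(h,np.array([8,70,40]),np.array([35,255,255])); k=np.zeros_like(m);k[roi[1]:roi[3],roi[0]:roi[2]]=1;m*=k
    ys,xs=np.nonzero(m); print(n,len(xs),xs.min(),xs.max(),ys.min(),ys.max(),xs.mean(),ys.mean())
    (c,a,t)=cv2.fitEllipse(max(cv2.findContours(cv2.morphologyEx(m,cv2.MORPH_CLOSE,np.ones((5,5))),0,1)[0],key=len)); print(c,a,t,plane(d,c,.112))
E
```

```text
[0.50056534 0.07594719 0.14668755] [-0.0007832  -0.00023307  0.00630483] [297.34945263 188.45103413] [312.32746655 149.18082474] [259.13321511 210.71184088] [259.14016585 218.45480526]
[0.50105771 0.07588628 0.14693983] [-0.00099768  0.00021359  0.00605131] [297.07111608 188.24512299] [312.1693138 149.2107596]
tip side obs (298.7878787878788, 151.06060606060606) pred if vertical [298.90134453 150.78123486]
sc 72 201 211 129 136 205.97222222222223 132.66666666666666
(205.98779296875, 132.64320373535156) (7.103778839111328, 10.647578239440918) 82.7765884399414 [ 0.55992212 -0.13141024]
```

>>> apply_moves(
  series=[
    [0,[-0.018,-0.001,-0.005],0],
    [0,[-0.036,-0.0018,0],0],
    [0,[-0.036,-0.0018,0],0],
    [0,[-0.036,-0.0018,0],0],
    [0,[-0.036,-0.0018,0],0],
    [0,[-0.036,-0.0018,0],0],
    [0,[-0.0173,-0.0005,0],0],
    [0,[0,0,0],0],
    [0,[0,0,0],0],
    [0,[0,0,0],0],
  ],
)

```text
time: 9.17
tool_pos: [0.56, -0.1288, 0.1591]
orientation: [-0.001, 0.583, 0.812, 0.0]
contact_force: [1.0, 0.9, -1.4]
gripper_width: 0.011
```

```bash
python3 - <<'E'
from h import *
show(); s,R=st(); p=s["tool_pos"]
for n in ("side","wrist","scene"):
    d=viewer.get_image(n)
    print(n,"mouth",proj(d,[.5597,-.1315,.112]),"bottom",proj(d,p+R@[-.001,.0002,.0075]))
    if n=="wrist": cv2.imwrite("pics/w7.png",up(d["img"],(200,150,320,250),6))
    if n=="side": cv2.imwrite("pics/s7.png",up(d["img"],(245,80,345,170),6.6))
    if n=="scene": cv2.imwrite("pics/c7.png",up(d["img"],(160,70,260,160),6))
E
```

```text
t 9.17 pos [ 0.56   -0.1288  0.1591] q [ 0.707  0.31  -0.675  1.606  0.198  1.296  0.327] F [ 0.98  0.94 -1.41] T [-0.007 -0.146  0.037] w 0.011
x [-0.32   0.947  0.001] y [ 0.947  0.32  -0.   ] z [-6.0e-04  1.1e-03 -1.0e+00]
side mouth [296.23182685 141.40971864] bottom [296.34814191 124.27915402]
wrist mouth [258.25076536 203.65315076] bottom [259.68276117 218.28197824]
scene mouth [206.02935299 132.5666223 ] bottom [205.02628389 117.44831239]
```

View pics/w7.png

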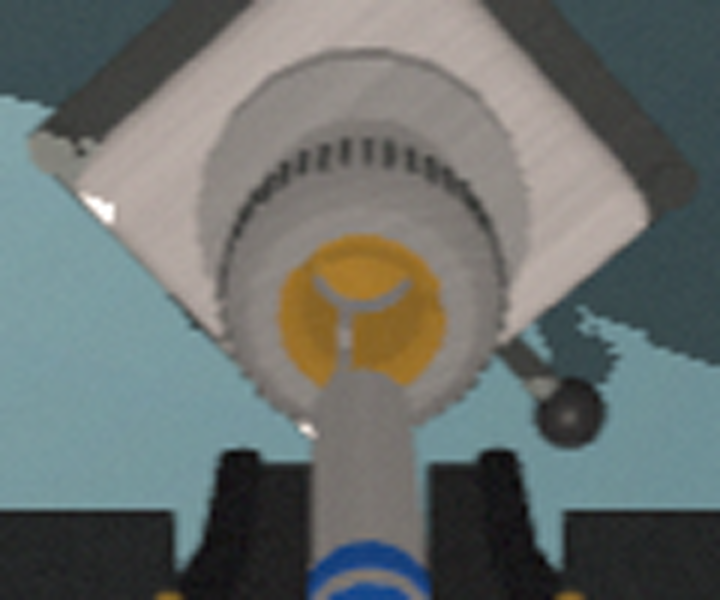

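View pics/s7.png

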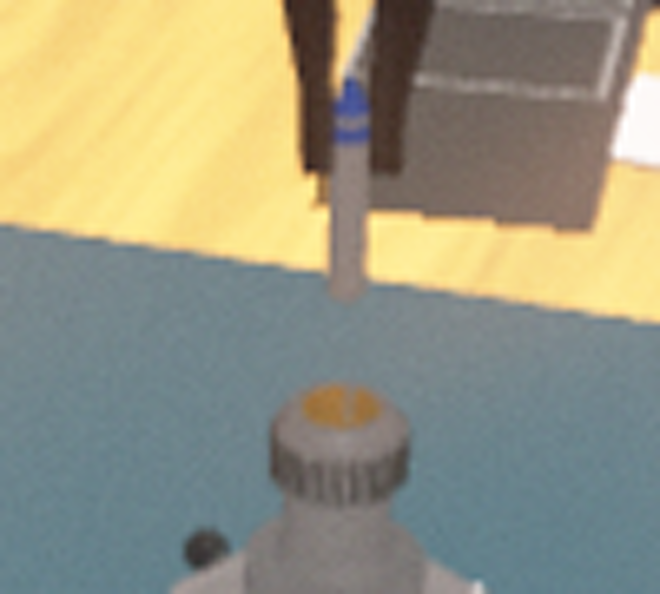

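View pics/c7.png

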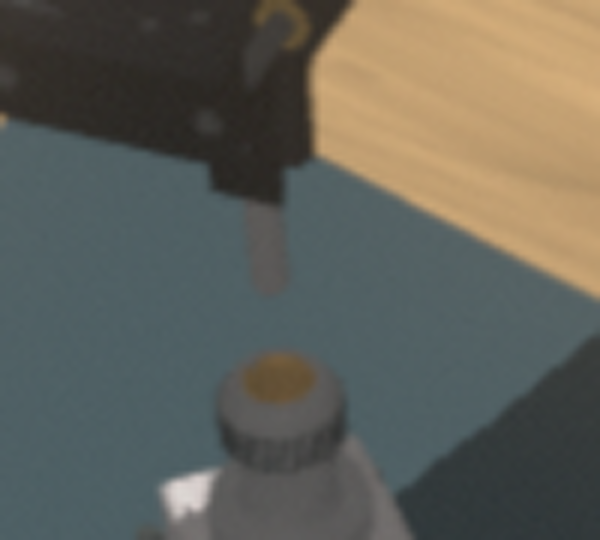

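```bash
python3 - <<'E'
from h import *
s,R=st(); p=s["tool_pos"]
ds=[viewer.get_image(n) for n in ("side","wrist","scene")]
M=tri(ds,[(296.8,141.4),(260.2,202.5),(206.7,133)])
B=p+R@[-.001,0,.0075]
for i in range(3):
    w=ds[1]; corr=(proj(w,B)-proj(w,B+.006*R[:,0]))[1]
    B=tri(ds,[(297.7,124.7),(260.4,211.7+corr),(205.0,118)])
print("M",M.round(4),"B",B.round(4),"diff tool",(R.T@(M-B)).round(4))
print("M residual",[proj(d,M).round(1) for d in ds]); print("B",[proj(d,B).round(1) for d in ds])
print("B in tool",(R.T@(B-p)).round(4))
for d,px in zip(ds,[(296.8,141.4),(260.2,202.5),(206.7,133)]): print(plane(d,px,.112).round(4))
for d,px in zip(ds,[(297.7,124.7),(260.4,211.7+corr),(205.0,118)]): print(plane(d,px,p[2]-.0078).round(4))
E
```

```text
M [ 0.5597 -0.1304  0.1123] B [ 0.5599 -0.1314  0.1498] diff tool [0.001  0.0001 0.0375]
M residual [array([296.1, 141.5]), array([258.7, 201.8]), array([206.4, 132.7])]
B [array([296.9, 124.8]), array([258.3, 218.2]), array([204.7, 117.7])]
B in tool [-0.0023 -0.001   0.0099]
[ 0.5586 -0.1319]
[ 0.5611 -0.1307]
[ 0.5598 -0.1296]
[ 0.5574 -0.1284]
[ 0.5614 -0.1309]
[ 0.562  -0.1284]
```

Triangulated from three views, the mouth is only about 1 mm (tool x) from the cutter's axis. I'll correct that and lower to just above the mouth.

>>> apply_moves(
  series=[
    [0,[0.001,0,0.01],0],
    [0,[0,0,0.012],0],
    [0,[0,0,0.01],0],
    [0,[0,0,0],0],
    [0,[0,0,0],0],
    [0,[0,0,0],0],
  ],
)

```text
time: 9.97
tool_pos: [0.56, -0.1294, 0.1276]
orientation: [-0.0, 0.584, 0.812, 0.0]
contact_force: [-0.9, 0.3, -1.8]
gripper_width: 0.0109
```

```bash
python3 - <<'E'
from h import *
show()
for n in ("side","wrist","scene"):
    d=viewer.get_image(n)
    if n=="wrist": cv2.imwrite("pics/w8.png",up(d["img"],(200,150,320,250),6))
    if n=="side": a=up(d["img"],(266,100,326,170),6.6)
    if n=="scene": b=up(d["img"],(176,90,236,160),6.6)
cv2.imwrite("pics/sc8.png",np.hstack([a,b]))
E
```

```text
t 9.97 pos [ 0.56   -0.1294  0.1276] q [ 0.701  0.335 -0.668  1.647  0.217  1.236  0.312] F [-0.91  0.34 -1.78] T [-0.012 -0.172  0.024] w 0.0109
x [-0.319  0.948  0.   ] y [0.948 0.319 0.   ] z [ 0.e+00  1.e-04 -1.e+00]
```

View pics/w8.png

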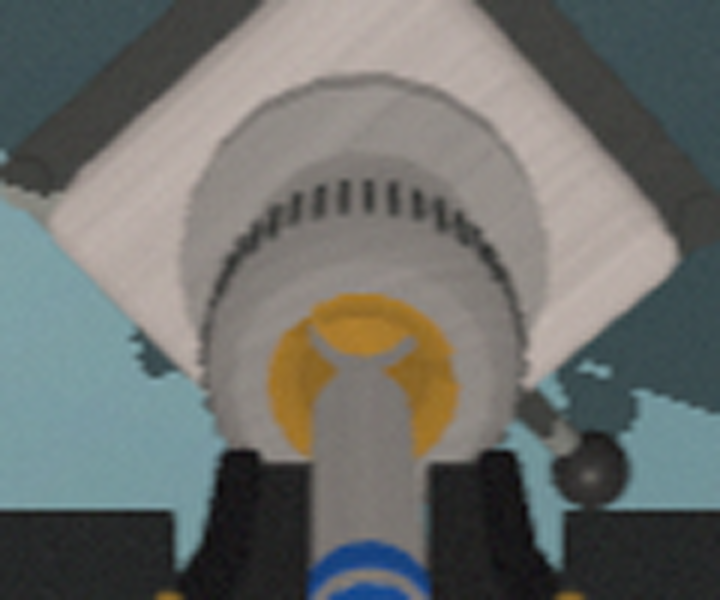

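View pics/sc8.png

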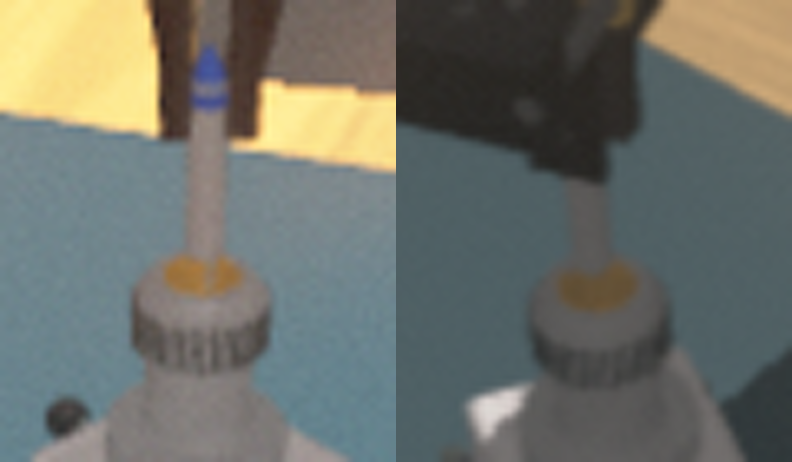

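```bash
python3 - <<'E'
from h import *
s,R=st(); p=s["tool_pos"]
ds=[viewer.get_image(n) for n in ("side","wrist","scene")]
w=ds[1]
M=plane(w,(260.5,213.6),.112); F=plane(w,(260.6,210.8),p[2]-.0078+.001)
d=np.r_[M-F,0]; print("wrist: M-frontedge tool",(R.T@d).round(4),"(+6mm gives centre diff)")
# side & scene cols: axis line
c=(266+205/6.6,100+256/6.6); m=(266+203/6.6,100+275/6.6); 
c2=(176+(590-396)/6.6,90+268/6.6); m2=(176+(597-396)/6.6,90+288/6.6)
for d_,cc,mm in ((ds[0],c,m),(ds[2],c2,m2)):
    M=plane(d_,mm,.112); C=plane(d_,cc,p[2]-.0078); print((R.T@np.r_[M-C,0]).round(4))
    u,v=cc
    X=np.array([p[0],p[1],.12]); print("col diff px", (mm[0]-cc[0])-(proj(d_,[*M,.112])-proj(d_,[*M,p[2]-.0078]))[0])
E
```

```text
wrist: M-frontedge tool [-0.0055 -0.0001  0.    ] (+6mm gives centre diff)
[-0.0029  0.0001  0.    ]
col diff px -0.1410684445832544
[ 0.0013 -0.0009 -0.    ]
col diff px 0.7774291503634458
```

>>> apply_moves(
  series=[
    [0,[0.0005,0,0.005],0],
    [0,[0,0,0.005],0],
    [0,[0,0,0.004],0],
    [0,[0,0,0],0],
    [0,[0,0,0],0],
  ],
)

```text
time: 10.68
tool_pos: [0.5594, -0.129, 0.1131]
orientation: [-0.0, 0.584, 0.812, -0.0]
contact_force: [0.4, -0.2, -1.3]
gripper_width: 0.0111
```

```bash
python3 - <<'E'
from h import *
show()
E
```

```text
t 10.68 pos [ 0.5594 -0.129   0.1131] q [ 0.698  0.347 -0.665  1.664  0.226  1.209  0.305] F [ 0.38 -0.2  -1.28] T [ 0.012 -0.115 -0.066] w 0.0111
x [-0.319  0.948  0.   ] y [ 0.948  0.319 -0.001] z [-8.e-04  2.e-04 -1.e+00]
```

>>> apply_moves(
  series=[
    [0,[0,0,0.004],0],
    [0,[0,0,0.004],0],
    [0,[0,0,0.004],0],
    [0,[0,0,0.004],0],
    [0,[0,0,0.003],0],
    [0,[0,0,0],0],
  ],
)

```text
time: 11.18
tool_pos: [0.5593, -0.1289, 0.0936]
orientation: [-0.001, 0.584, 0.812, -0.0]
contact_force: [-0.6, -0.2, -1.6]
gripper_width: 0.011
```

```bash
python3 - <<'E'
from h import *
show()
d=viewer.get_image("side"); a=up(d["img"],(266,100,326,170),6.6)
w=viewer.get_image("wrist"); b=cv2.resize(up(w["img"],(200,150,320,250),4.62),(400,462))[:, :396]
cv2.imwrite("pics/sw9.png",np.hstack([a,b]))
E
```

```text
t 11.18 pos [ 0.5593 -0.1289  0.0936] q [ 0.692  0.366 -0.66   1.685  0.24   1.174  0.295] F [-0.62 -0.19 -1.64] T [-0.032 -0.145 -0.021] w 0.011
x [-0.319  0.948  0.001] y [ 0.948  0.319 -0.001] z [-1.1e-03  3.0e-04 -1.0e+00]
```

View pics/sw9.png

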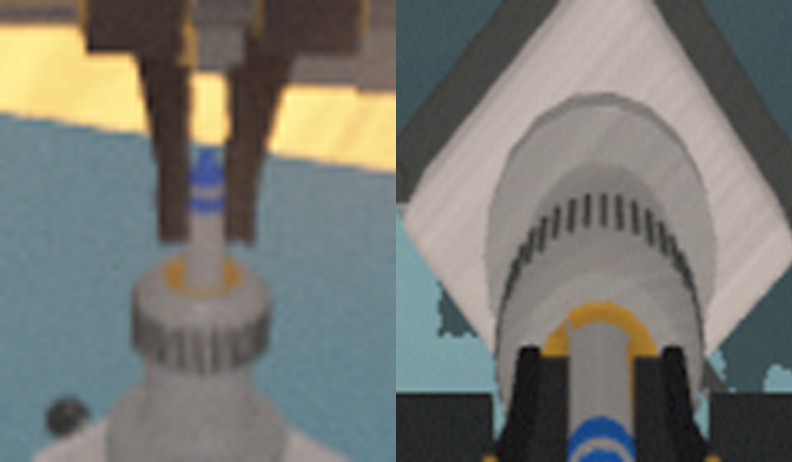

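The shank is about 26 mm into the bore with no contact force. Now I'll feel for the stop.

>>> apply_moves(
  series=[
    [0,[0,0,0.0015],0],
    [0,[0,0,0.0015],0],
    [0,[0,0,0],0],
  ],
)

```text
time: 11.53
tool_pos: [0.5596, -0.129, 0.0913]
orientation: [-0.0, 0.584, 0.812, -0.0]
contact_force: [-0.2, -0.3, -2.3]
gripper_width: 0.0107
```

>>> apply_moves(
  series=[
    [0,[0,0,0.001],0],
    [0,[0,0,0],0],
  ],
)

```text
time: 11.7
tool_pos: [0.5597, -0.129, 0.0904]
orientation: [-0.0, 0.584, 0.812, -0.0]
contact_force: [1.1, 0.6, -1.2]
gripper_width: 0.0113
```

>>> apply_moves(
  series=[
    [0,[0,0,0.001],0],
    [0,[0,0,0],0],
  ],
)

```text
time: 11.87
tool_pos: [0.5597, -0.129, 0.0894]
orientation: [-0.0, 0.584, 0.812, -0.0]
contact_force: [0.1, -0.4, -0.4]
gripper_width: 0.0111
```

>>> apply_moves(
  series=[
    [0,[0,0,0.001],0],
    [0,[0,0,0],0],
  ],
)

```text
time: 12.03
tool_pos: [0.5596, -0.129, 0.0884]
orientation: [-0.0, 0.584, 0.812, -0.0]
contact_force: [-1.2, 0.3, -2.1]
gripper_width: 0.0115
```

>>> apply_moves(
  series=[
    [0,[0,0,0.001],0],
    [0,[0,0,0],0],
  ],
)

```text
time: 12.2
tool_pos: [0.5597, -0.1289, 0.0874]
orientation: [-0.0, 0.584, 0.812, -0.0]
contact_force: [-0.2, 0.1, -1.6]
gripper_width: 0.0109
```

>>> apply_moves(
  series=[
    [0,[0,0,0.001],0],
    [0,[0,0,0],0],
  ],
)

```text
time: 12.37
tool_pos: [0.5597, -0.129, 0.0864]
orientation: [-0.0, 0.584, 0.812, -0.0]
contact_force: [0.9, 0.8, -1.5]
gripper_width: 0.0111
```

>>> apply_moves(
  series=[
    [0,[0,0,0.001],0],
    [0,[0,0,0],0],
  ],
)

```text
time: 12.53
tool_pos: [0.56, -0.129, 0.0858]
orientation: [0.0, 0.584, 0.812, 0.0]
contact_force: [-0.1, -0.7, 0.9]
gripper_width: 0.0108
```

>>> apply_moves(
  series=[
    [0,[0,0,0.001],0],
    [0,[0,0,0],0],
  ],
)

```text
time: 12.7
tool_pos: [0.5606, -0.1292, 0.0857]
orientation: [0.001, 0.584, 0.812, 0.0]
contact_force: [-0.7, -0.3, 7.4]
gripper_width: 0.0112
```

>>> apply_moves(
  series=[
    [0,[0,0,0.001],0],
    [0,[0,0,0],0],
  ],
)

```text
time: 12.87
tool_pos: [0.5611, -0.1294, 0.0855]
orientation: [0.002, 0.584, 0.812, 0.0]
contact_force: [-1.9, 0.5, 13.2]
gripper_width: 0.0114
```

The force rose to 13 N at z ≈ 0.0857, a depth of about 34 mm, which is within the 30–36 mm range for the stop. I'll ease off, let go, retract a little and look.

>>> apply_moves(
  series=[
    [0,[0,0,-0.0015],0],
    [0,[0,0,-0.0005],0],
    [0,[0,0,0],0],
    [0.3,[0,0,0],0],
    [0.3,[0,0,0],0],
    [0.3,[0,0,0],0],
    [0.6,[0,0,0],0],
    [0.6,[0,0,0],0],
    [0.8,[0,0,0],0],
    [0.8,[0,0,0],0],
    [0.8,[0,0,0],0],
  ],
)

```text
time: 13.78
tool_pos: [0.5598, -0.129, 0.0855]
orientation: [0.0, 0.584, 0.812, -0.0]
contact_force: [-0.7, 1.4, -0.3]
gripper_width: 0.0515
```

```bash
python3 - <<'E'
from h import *
show()
d=viewer.get_image("side"); a=up(d["img"],(245,80,345,160),7.5)
w=viewer.get_image("wrist"); b=up(w["img"],(180,150,340,270),5)
cv2.imwrite("pics/s10.png",a);cv2.imwrite("pics/w10.png",b)
print([proj(d,[.5597,-.1305,z]).round(1) for z in (.112,.142,.148,.154)])
E
```

```text
t 13.78 pos [ 0.5598 -0.129   0.0855] q [ 0.69   0.374 -0.658  1.694  0.247  1.158  0.29 ] F [-0.75  1.45 -0.29] T [ 0.015 -0.103 -0.022] w 0.0515
x [-0.319  0.948 -0.   ] y [0.948 0.319 0.   ] z [ 1.e-04 -1.e-04 -1.e+00]
[array([296.1, 141.6]), array([296.7, 128.5]), array([296.8, 125.8]), array([296.9, 123.1])]
```

View pics/s10.png

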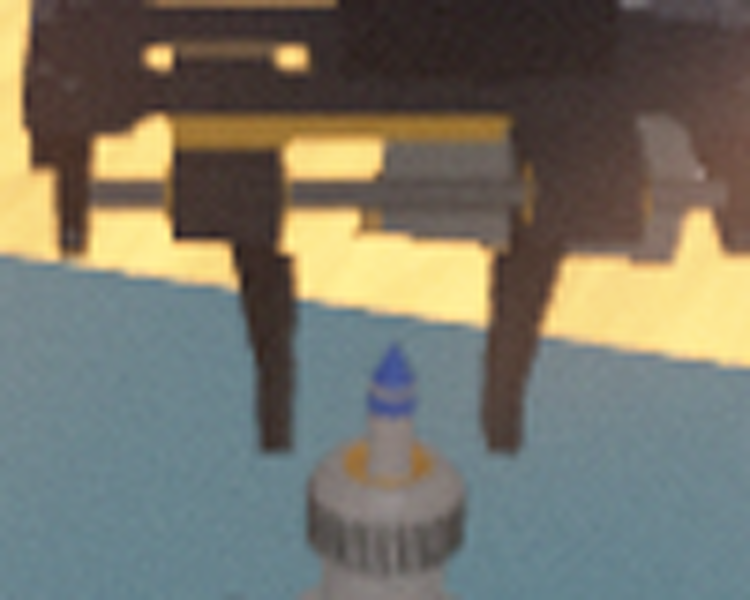

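View pics/w10.png

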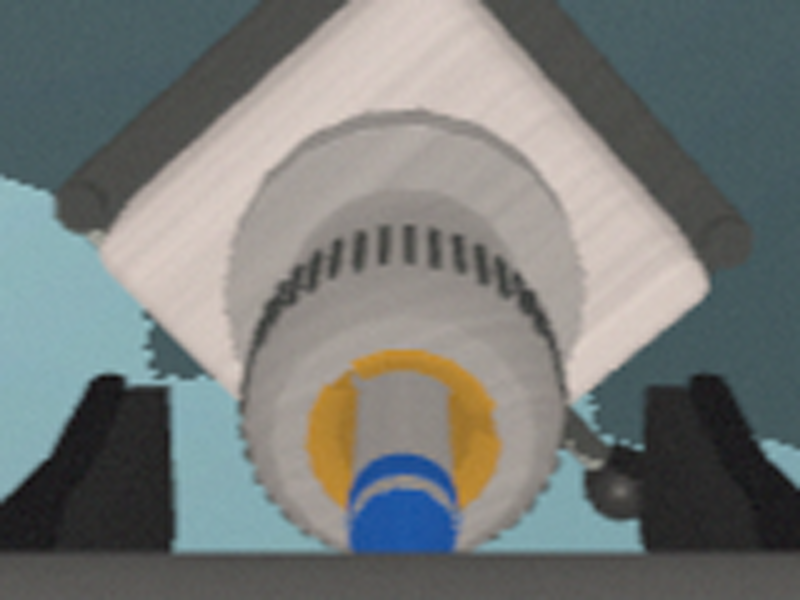

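The cutter stands 36 mm out (tip at z ≈ 0.148), so it's seated about 34 mm deep, and nothing else has shifted. Next I'll swing the tool back about 100° over the nut to get stroke for the tightening, then lower to the nut.

>>> apply_moves(
  series=[
    [0.85,[-0.0013,0,0],0],
    [0.85,[0,0,0],-7],
    [0.85,[0,0,0],-7],
    [0.85,[0,0,0],-7],
    [0.85,[0,0,0],-7],
    [0.85,[0,0,0],-7],
    [0.85,[0,0,0],-7],
    [0.85,[0,0,0],-7],
    [0.85,[0,0,0],-7],
    [0.85,[0,0,0],-7],
    [0.85,[0,0,0],-7],
    [0.85,[0,0,0],-7],
    [0.85,[0,0,0],-7],
    [0.85,[0,0,0],-7],
    [0.85,[0,0,0],-7],
    [0.85,[0,0,0],0],
    [0.85,[0,0,0],0],
  ],
)

```text
time: 15.3
tool_pos: [0.5601, -0.1304, 0.0855]
orientation: [0.0, -0.228, 0.974, 0.0]
contact_force: [-0.5, 0.3, -0.6]
gripper_width: 0.0741
```

```bash
python3 - <<'E'
from h import *
show()
d=viewer.get_image("side"); a=up(d["img"],(245,80,345,160),7.5)
w=viewer.get_image("wrist"); b=up(w["img"],(160,150,360,290),4)
cv2.imwrite("pics/s11.png",a);cv2.imwrite("pics/w11.png",b)
E
```

```text
t 15.3 pos [ 0.5601 -0.1304  0.0855] q [ 0.912  0.471 -0.958  1.681  0.409  1.205  1.886] F [-0.45  0.28 -0.59] T [ 0.107 -0.089  0.008] w 0.0741
x [-0.896 -0.444 -0.   ] y [-0.444  0.896  0.   ] z [ 0.e+00  3.e-04 -1.e+00]
```

View pics/s11.png

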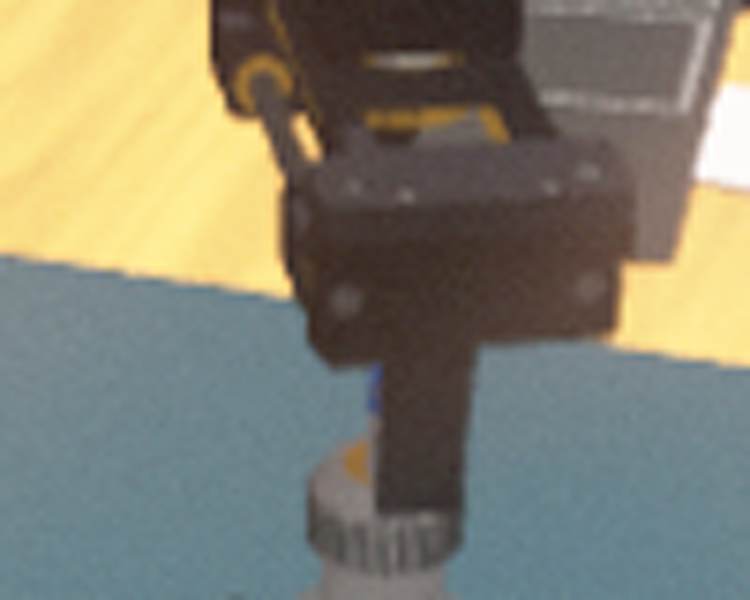

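View pics/w11.png

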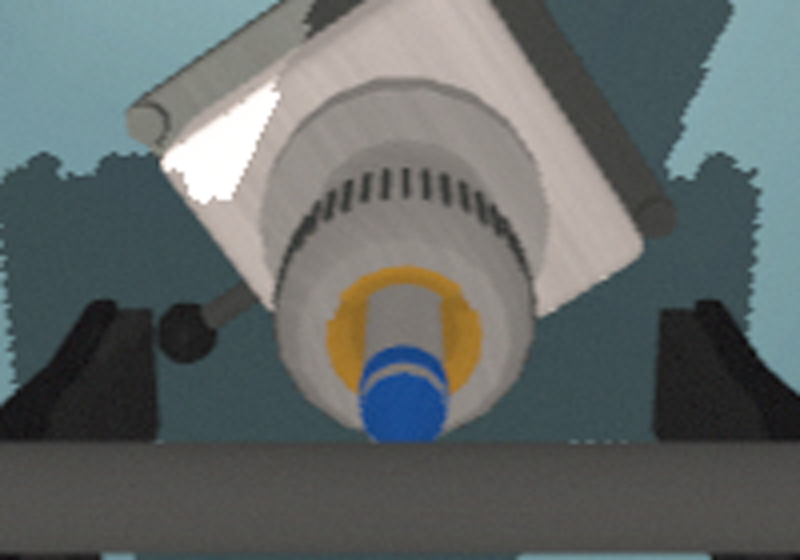

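The fingers straddle the nut evenly: inner edges at 157 and 655, nut centre at 406. Positive turns lower q7 from 1.89, which leaves over 4 rad of stroke. I'll lower and grip the nut.

>>> apply_moves(
  series=[
    [0.85,[0,0,0.012],0],
    [0.85,[0,0,0.012],0],
    [0.85,[0,0,0.0065],0],
    [0.85,[0,0,0],0],
    [0.85,[0,0,0],0],
  ],
)

```text
time: 15.82
tool_pos: [0.5597, -0.13, 0.0543]
orientation: [-0.001, -0.23, 0.973, 0.0]
contact_force: [0.4, -0.7, 0.6]
gripper_width: 0.0739
```

```bash
python3 - <<'E'
from h import *
show()
d=viewer.get_image("side"); a=up(d["img"],(245,80,345,160),7.5)
w=viewer.get_image("wrist"); b=up(w["img"],(160,150,360,290),4)
cv2.imwrite("pics/s12.png",a);cv2.imwrite("pics/w12.png",b)
d=viewer.get_image("scene"); cv2.imwrite("pics/c12.png",up(d["img"],(160,70,260,160),6))
E
```

```text
t 15.82 pos [ 0.5597 -0.13    0.0543] q [ 0.895  0.506 -0.938  1.711  0.441  1.154  1.867] F [ 0.39 -0.71  0.6 ] T [ 0.101 -0.133  0.008] w 0.0739
x [-0.894 -0.447  0.001] y [-0.447  0.894  0.001] z [-1.3e-03  5.0e-04 -1.0e+00]
```

View pics/s12.png

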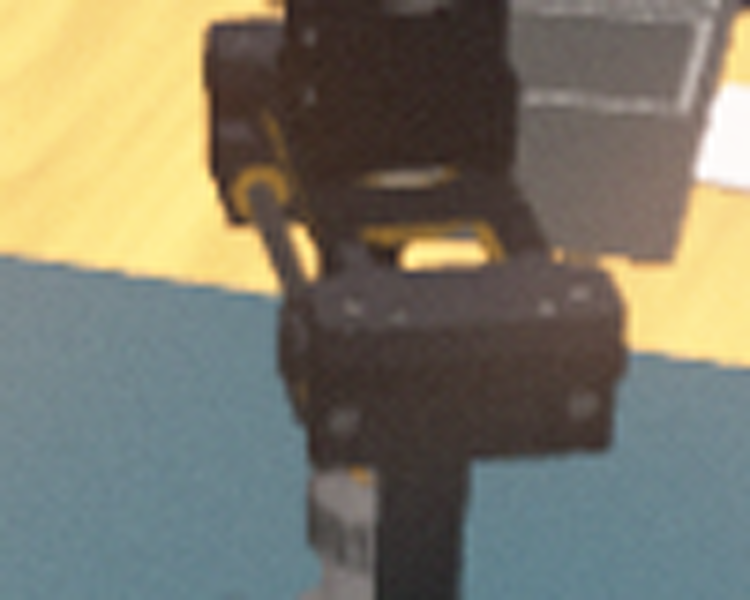

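View pics/w12.png

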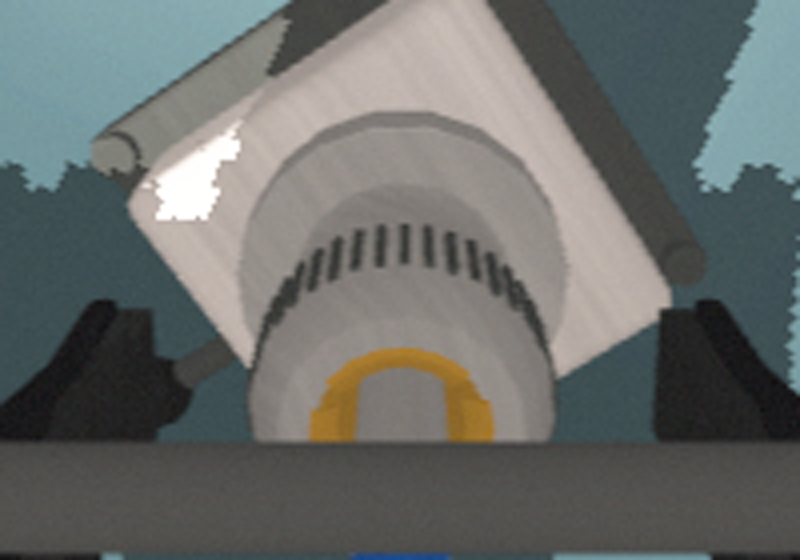

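View pics/c12.png

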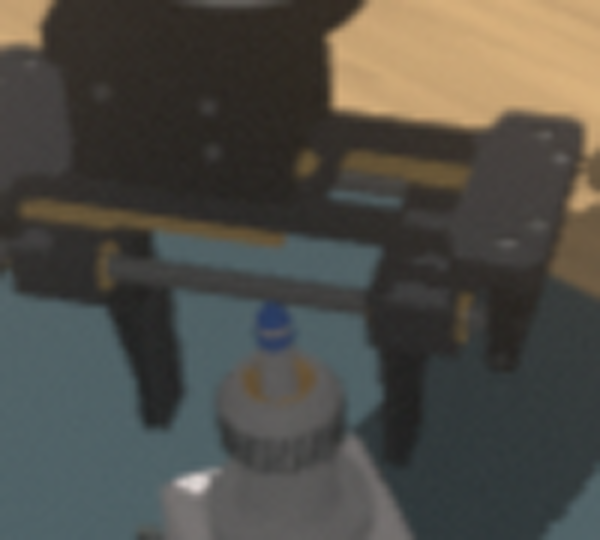

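```bash
python3 - <<'E'
from h import *
s,R=st(); p=s["tool_pos"]
sc=viewer.get_image("scene"); w=viewer.get_image("wrist")
from scipy.optimize import brentq
a,b=np.array([180,114.2]),np.array([221.7,120.])
E=np.array(w["extrinsics"]); c=-E[:3,:3].T@E[:3,3]
ray=np.linalg.solve(P(w)[:,:3],[261,274.4,1]); 
def f(t):
    q=proj(sc,c+t*ray); return np.cross(b-a,q-a)
t=brentq(f,.02,.5); X=c+t*ray; print("rod centre tool",(R.T@(X-p)).round(4),X.round(4),proj(sc,X))
# rod radius from wrist
print("rod diam",27.8/298.6*t*np.linalg.norm(ray)) 
E
```

```text
rod centre tool [ 0.0084  0.0005 -0.0882] [ 0.5527 -0.1334  0.1436] [206.60033904 117.89980735]
rod diam 0.012041643616065823<stdin>:9: DeprecationWarning: Arrays of 2-dimensional vectors are deprecated. Use arrays of 3-dimensional vectors instead. (deprecated in NumPy 2.0)
```

The guide rod triangulates about 8 mm to the tool's +x side, at roughly the height of the cutter's cone. I'll check that clearance before closing.

```bash
python3 - <<'E'
from h import *
s,R=st(); p=s["tool_pos"]
w=viewer.get_image("wrist")
A=np.array([.5597,-.1305]); 
for z in (.138,.142,.146,.148,.15): print(z,proj(w,[*A,z]).round(1))
for row in (260.5,288.3):
    for z in (.138,.1436,.148): print(row,z,(R.T@np.r_[plane(w,(261,row),z)-p[:2],0]).round(4)[:2])
cv2.imwrite("pics/w12b.png",up(w["img"],(215,240,315,320),7))
sc=viewer.get_image("scene");cv2.imwrite("pics/c12b.png",up(sc["img"],(180,100,240,150),12))
E
```

```text
0.138 [259.9 282.8]
0.142 [259.9 288. ]
0.146 [259.8 293.6]
0.148 [259.8 296.5]
0.15 [259.8 299.5]
260.5 0.138 [0.0118 0.0006]
260.5 0.1436 [0.0148 0.0006]
260.5 0.148 [0.0173 0.0006]
288.3 0.138 [-0.002   0.0006]
288.3 0.1436 [0.0017 0.0006]
288.3 0.148 [0.0046 0.0006]
```

View pics/w12b.png

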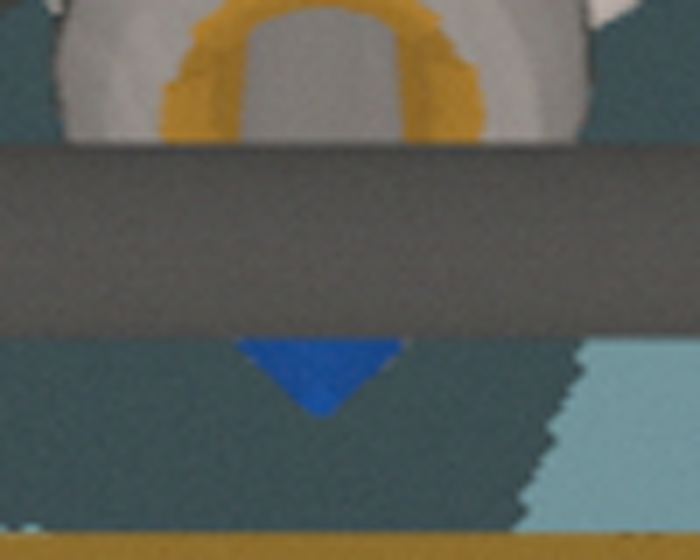

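View pics/c12b.png

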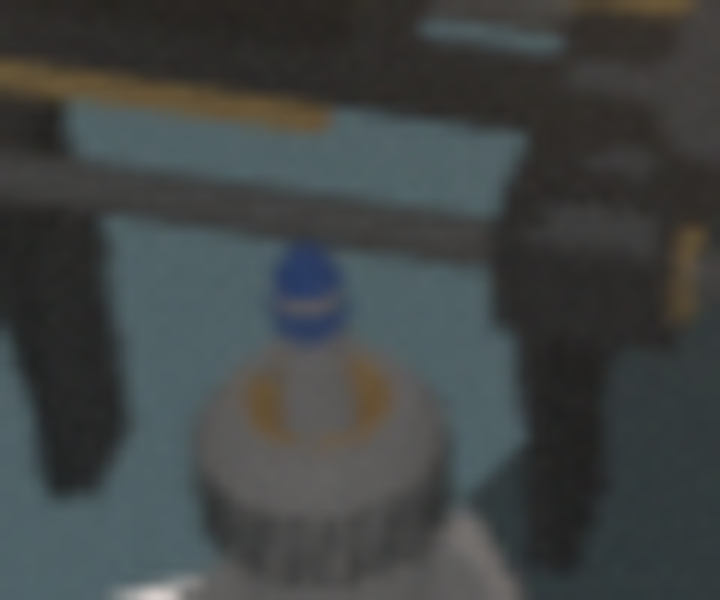

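The cone's tip is visible and clear of the rod, but only narrowly, and the fingertips are at z ≈ 0.090–0.092, level with the nut's straight part. I'll raise 1.5 mm for margin and close on the nut.

>>> apply_moves(
  series=[
    [0.85,[0,0,-0.0015],0],
    [0.6,[0,0,0],0],
    [0.6,[0,0,0],0],
    [0.3,[0,0,0],0],
    [0.3,[0,0,0],0],
    [0.3,[0,0,0],0],
    [0.3,[0,0,0],0],
    [0,[0,0,0],0],
    [0,[0,0,0],0],
    [0,[0,0,0],0],
    [0,[0,0,0],0],
  ],
  force=35,
)

```text
time: 17.08
tool_pos: [0.5603, -0.1306, 0.0565]
orientation: [0.0, -0.23, 0.973, -0.0]
contact_force: [1.6, -1.9, -1.2]
gripper_width: 0.0412
```

```bash
python3 - <<'E'
from h import *
show()
w=viewer.get_image("wrist"); b=up(w["img"],(160,150,360,290),4)
cv2.imwrite("pics/w13.png",b)
d=viewer.get_image("scene"); cv2.imwrite("pics/c13.png",up(d["img"],(180,100,240,150),12))
E
```

```text
t 17.08 pos [ 0.5603 -0.1306  0.0565] q [ 0.896  0.503 -0.939  1.709  0.44   1.157  1.868] F [ 1.58 -1.94 -1.2 ] T [-0.323 -0.488 -0.082] w 0.0412
x [-0.894 -0.447 -0.   ] y [-0.447  0.894 -0.   ] z [ 3.e-04 -4.e-04 -1.e+00]
```

View pics/w13.png

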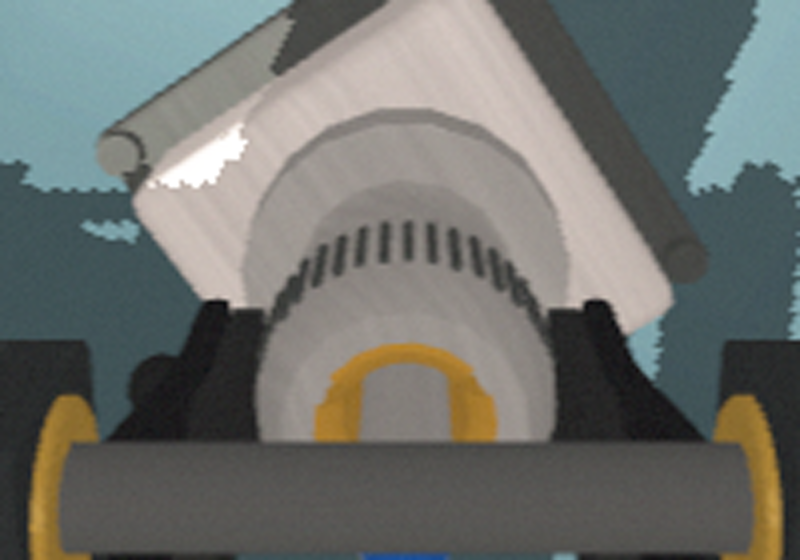

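View pics/c13.png

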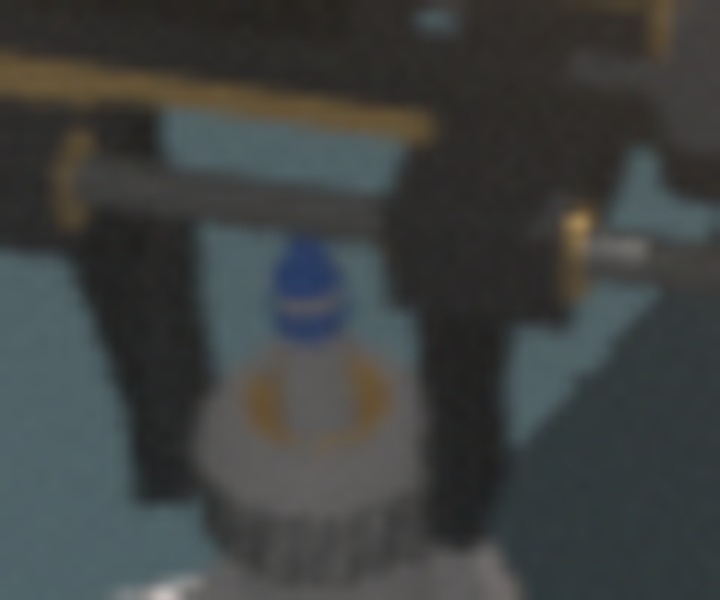

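The nut is gripped (width 41 mm), with the cone clear of the rod. The free travel is at least 1.1 rad, so I'll turn about 0.85 rad clockwise and read the torque.

>>> apply_moves(
  series=[
    [0,[0,0,0],3],
    [0,[0,0,0],6],
    [0,[0,0,0],6],
    [0,[0,0,0],6],
    [0,[0,0,0],6],
  ],
)

```text
time: 17.6
tool_pos: [0.5604, -0.1307, 0.0566]
orientation: [0.0, 0.006, 1.0, -0.0]
contact_force: [3.5, -3.3, -2.7]
gripper_width: 0.0412
```

```bash
python3 - <<'E'
from h import *
show()
for i in range(6):
    viewer.get_image("side"); s,R=st(); print(s["time"].__round__(3),s["ft_torque"].round(3),s["contact_force"].round(1),round(np.degrees(np.arctan2(R[1,0],R[0,0])),2))
E
```

```text
t 17.6 pos [ 0.5604 -0.1307  0.0566] q [ 0.833  0.467 -0.849  1.712  0.382  1.137  1.432] F [ 3.49 -3.31 -2.74] T [-0.615 -0.753  0.263] w 0.0412
x [-1.     0.012 -0.001] y [ 0.012  1.    -0.001] z [ 6.e-04 -7.e-04 -1.e+00]
17.65 [-0.467 -0.841 -0.139] [ 2.1 -3.4 -3.8] 178.85
17.7 [-0.713 -0.857 -0.155] [ 2.2 -3.5 -2.6] 179.45
17.75 [-0.725 -0.904 -0.173] [ 2.5 -3.4 -2.4] 179.7
17.8 [-0.785 -0.887 -0.09 ] [ 2.9 -3.5 -2.1] 179.76
17.85 [-0.739 -0.853 -0.125] [ 3.3 -4.4 -2.8] 179.77
17.9 [-0.782 -0.838 -0.139] [ 3.1 -3.9 -2.3] 179.76
```

While moving, the torque read about +0.26. At rest it reverses slightly as the arm settles, so the useful readings are the ones taken during steady turning. I'll carry on in steady steps, reading after each.

>>> apply_moves(
  series=[
    [0,[0,0,0],4],
    [0,[0,0,0],4],
    [0,[0,0,0],4],
    [0,[0,0,0],4],
    [0,[0,0,0],4],
  ],
)

```text
time: 18.32
tool_pos: [0.5603, -0.1308, 0.0566]
orientation: [0.0, 0.177, 0.984, -0.0]
contact_force: [2.0, -5.7, -2.9]
gripper_width: 0.0414
```

```bash
cat > r.py <<'E'
from h import *
s,R=st(); a=np.degrees(np.arctan2(R[1,0],R[0,0])); tot=np.radians((-153.4-a)%360)
print("t",round(s["time"],2),"turned",round(tot,3),"T",s["ft_torque"].round(3),"F",s["contact_force"].round(1),"pos",s["tool_pos"].round(4),"q7",round(s["q"][6],2),"w",round(s["gripper_width"],4))
E
python3 r.py
```

```text
t 18.32 turned 0.82 T [-1.01  -0.796  0.224] F [ 2.  -5.7 -2.9] pos [ 0.5603 -0.1308  0.0566] q7 1.11 w 0.0414
```

>>> apply_moves(
  series=[
    [0,[0,0,0],2.5],
    [0,[0,0,0],2.5],
  ],
)

```text
time: 18.48
tool_pos: [0.5603, -0.1309, 0.0566]
orientation: [0.0, 0.219, 0.976, -0.0]
contact_force: [2.9, -4.8, -1.6]
gripper_width: 0.0415
```

```bash
python3 r.py
```

```text
t 18.48 turned 0.907 T [-0.995 -0.792  0.221] F [ 2.9 -4.8 -1.6] pos [ 0.5603 -0.1309  0.0566] q7 1.03 w 0.0415
```

>>> apply_moves(
  series=[
    [0,[0,0,0],2.5],
    [0,[0,0,0],2.5],
  ],
)

```text
time: 18.65
tool_pos: [0.5603, -0.131, 0.0566]
orientation: [0.0, 0.262, 0.965, -0.0]
contact_force: [2.6, -5.5, -1.9]
gripper_width: 0.0414
```

```bash
python3 r.py
```

```text
t 18.65 turned 0.994 T [-1.021 -0.8    0.196] F [ 2.6 -5.5 -1.9] pos [ 0.5603 -0.131   0.0566] q7 0.95 w 0.0414
```

>>> apply_moves(
  series=[
    [0,[0,0,0],2.5],
    [0,[0,0,0],2.5],
  ],
)

```text
time: 18.82
tool_pos: [0.5602, -0.131, 0.0566]
orientation: [0.0, 0.303, 0.953, -0.0]
contact_force: [1.9, -4.6, -1.4]
gripper_width: 0.0413
```

```bash
python3 r.py
```

```text
t 18.82 turned 1.081 T [-1.053 -0.793  0.185] F [ 1.9 -4.6 -1.4] pos [ 0.5602 -0.131   0.0566] q7 0.87 w 0.0413
```

>>> apply_moves(
  series=[
    [0,[0,0,0],2.5],
    [0,[0,0,0],2.5],
  ],
)

```text
time: 18.98
tool_pos: [0.5602, -0.131, 0.0565]
orientation: [0.0, 0.345, 0.939, -0.0]
contact_force: [1.5, -4.9, -2.2]
gripper_width: 0.0411
```

```bash
python3 r.py
```

```text
t 18.98 turned 1.168 T [-1.049 -0.748  0.204] F [ 1.5 -4.9 -2.2] pos [ 0.5602 -0.131   0.0565] q7 0.79 w 0.0411
```

>>> apply_moves(
  series=[
    [0,[0,0,0],2.5],
    [0,[0,0,0],2.5],
  ],
)

```text
time: 19.15
tool_pos: [0.5602, -0.131, 0.0565]
orientation: [0.0, 0.385, 0.923, -0.0]
contact_force: [2.3, -6.3, -1.8]
gripper_width: 0.0413
```

```bash
python3 r.py
```

```text
t 19.15 turned 1.256 T [-1.075 -0.717  0.209] F [ 2.3 -6.3 -1.8] pos [ 0.5602 -0.131   0.0565] q7 0.71 w 0.0413
```

>>> apply_moves(
  series=[
    [0,[0,0,0],2.5],
    [0,[0,0,0],2.5],
  ],
)

```text
time: 19.32
tool_pos: [0.5602, -0.1311, 0.0566]
orientation: [0.0, 0.425, 0.905, -0.0]
contact_force: [3.0, -4.6, -1.6]
gripper_width: 0.0413
```

```bash
python3 r.py
```

```text
t 19.32 turned 1.343 T [-1.093 -0.723  0.192] F [ 3.  -4.6 -1.6] pos [ 0.5602 -0.1311  0.0566] q7 0.63 w 0.0413
```

Running free is steady at about 0.20 on this sensor. Carrying on.

>>> apply_moves(
  series=[
    [0,[0,0,0],2.5],
    [0,[0,0,0],2.5],
  ],
)

```text
time: 19.48
tool_pos: [0.5602, -0.1311, 0.0566]
orientation: [0.0, 0.464, 0.886, -0.0]
contact_force: [2.2, -5.4, -1.4]
gripper_width: 0.0415
```

```bash
python3 r.py
```

```text
t 19.48 turned 1.43 T [-1.123 -0.59   0.213] F [ 2.2 -5.4 -1.4] pos [ 0.5602 -0.1311  0.0566] q7 0.55 w 0.0415
```

>>> apply_moves(
  series=[
    [0,[0,0,0],2.5],
    [0,[0,0,0],2.5],
  ],
)

```text
time: 19.65
tool_pos: [0.5602, -0.1311, 0.0566]
orientation: [0.0, 0.503, 0.865, -0.0]
contact_force: [1.1, -4.9, -1.7]
gripper_width: 0.0412
```

```bash
python3 r.py
```

```text
t 19.65 turned 1.517 T [-1.13  -0.621  0.228] F [ 1.1 -4.9 -1.7] pos [ 0.5602 -0.1311  0.0566] q7 0.46 w 0.0412
```

>>> apply_moves(
  series=[
    [0,[0,0,0],2.5],
    [0,[0,0,0],2.5],
  ],
)

```text
time: 19.82
tool_pos: [0.5601, -0.1311, 0.0566]
orientation: [0.0, 0.54, 0.842, -0.0]
contact_force: [1.8, -5.8, -0.8]
gripper_width: 0.0415
```

```bash
python3 r.py
```

```text
t 19.82 turned 1.605 T [-1.157 -0.556  0.197] F [ 1.8 -5.8 -0.8] pos [ 0.5601 -0.1311  0.0566] q7 0.38 w 0.0415
```

>>> apply_moves(
  series=[
    [0,[0,0,0],2.5],
    [0,[0,0,0],2.5],
  ],
)

```text
time: 19.98
tool_pos: [0.5601, -0.1311, 0.0566]
orientation: [0.0, 0.576, 0.817, -0.0]
contact_force: [1.5, -4.4, -2.0]
gripper_width: 0.0414
```

```bash
python3 r.py
```

```text
t 19.98 turned 1.692 T [-1.202 -0.489  0.222] F [ 1.5 -4.4 -2. ] pos [ 0.5601 -0.1311  0.0566] q7 0.3 w 0.0414
```

Before going further, I'll check by eye that the nut is turning with the fingers and the jaws are closing, rather than the pads slipping.

```bash
python3 - <<'E'
from h import *
w=viewer.get_image("wrist"); b=up(w["img"],(160,150,360,290),4)
cv2.imwrite("pics/w14.png",b)
d=viewer.get_image("side"); cv2.imwrite("pics/s14.png",up(d["img"],(265,100,325,160),10))
E
```

```text
(no output)
```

View pics/w14.png

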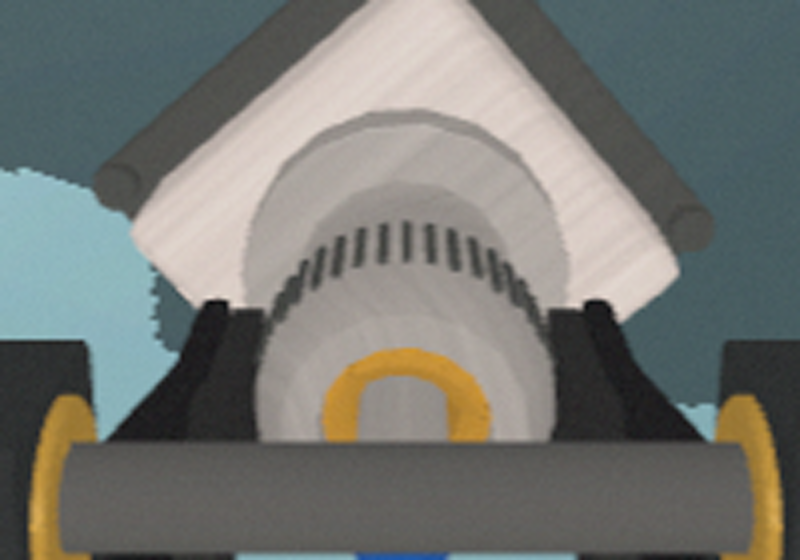

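View pics/s14.png

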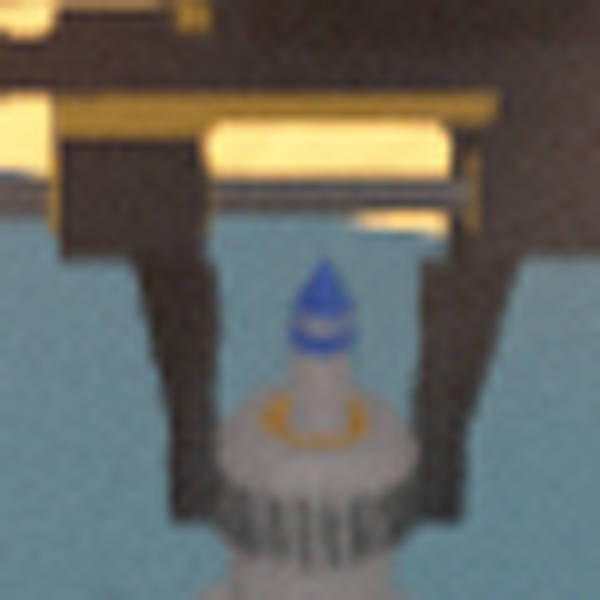

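The collet mouth has clearly narrowed around the shank, and the knurl marks keep their phase relative to the fingers, so there's no slip. The cutter is upright and still seated. Continuing.

>>> apply_moves(
  series=[
    [0,[0,0,0],2.5],
    [0,[0,0,0],2.5],
  ],
)

```text
time: 20.25
tool_pos: [0.56, -0.1311, 0.0565]
orientation: [0.0, 0.611, 0.792, -0.0]
contact_force: [0.1, -6.2, -1.5]
gripper_width: 0.0411
```

```bash
python3 r.py
```

```text
t 20.25 turned 1.779 T [-1.19  -0.517  0.2  ] F [ 0.1 -6.2 -1.5] pos [ 0.56   -0.1311  0.0565] q7 0.22 w 0.0411
```

>>> apply_moves(
  series=[
    [0,[0,0,0],2.5],
    [0,[0,0,0],2.5],
  ],
)

```text
time: 20.42
tool_pos: [0.56, -0.1312, 0.0565]
orientation: [0.0, 0.645, 0.764, -0.0]
contact_force: [0.8, -5.3, -0.8]
gripper_width: 0.0417
```

```bash
python3 r.py
```

```text
t 20.42 turned 1.867 T [-1.274 -0.454  0.208] F [ 0.8 -5.3 -0.8] pos [ 0.56   -0.1312  0.0565] q7 0.14 w 0.0417
```

>>> apply_moves(
  series=[
    [0,[0,0,0],2.5],
    [0,[0,0,0],2.5],
  ],
)

```text
time: 20.58
tool_pos: [0.56, -0.1311, 0.0565]
orientation: [0.0, 0.678, 0.735, -0.001]
contact_force: [0.5, -5.2, 0.4]
gripper_width: 0.0414
```

```bash
python3 r.py
```

```text
t 20.58 turned 1.954 T [-1.257 -0.387  0.195] F [ 0.5 -5.2  0.4] pos [ 0.56   -0.1311  0.0565] q7 0.05 w 0.0414
```

>>> apply_moves(
  series=[
    [0,[0,0,0],2.5],
    [0,[0,0,0],2.5],
  ],
)

```text
time: 20.75
tool_pos: [0.5599, -0.1312, 0.0565]
orientation: [0.0, 0.709, 0.705, -0.001]
contact_force: [1.2, -5.6, -0.4]
gripper_width: 0.0408
```

```bash
python3 r.py
```

```text
t 20.75 turned 2.041 T [-1.293 -0.333  0.215] F [ 1.2 -5.6 -0.4] pos [ 0.5599 -0.1312  0.0565] q7 -0.03 w 0.0408
```

>>> apply_moves(
  series=[
    [0,[0,0,0],2.5],
    [0,[0,0,0],2.5],
  ],
)

```text
time: 20.92
tool_pos: [0.5599, -0.1311, 0.0565]
orientation: [0.0, 0.739, 0.673, -0.001]
contact_force: [-0.2, -5.7, 0.0]
gripper_width: 0.041
```

```bash
python3 r.py
```

```text
t 20.92 turned 2.128 T [-1.263 -0.312  0.205] F [-0.2 -5.7  0. ] pos [ 0.5599 -0.1311  0.0565] q7 -0.11 w 0.041
```

>>> apply_moves(
  series=[
    [0,[0,0,0],2.5],
    [0,[0,0,0],2.5],
  ],
)

```text
time: 21.08
tool_pos: [0.5598, -0.1312, 0.0565]
orientation: [0.0, 0.768, 0.64, -0.001]
contact_force: [0.1, -5.7, -0.1]
gripper_width: 0.0413
```

```bash
python3 r.py
```

```text
t 21.08 turned 2.216 T [-1.299 -0.211  0.17 ] F [ 0.1 -5.7 -0.1] pos [ 0.5598 -0.1312  0.0565] q7 -0.19 w 0.0413
```

>>> apply_moves(
  series=[
    [0,[0,0,0],2.5],
    [0,[0,0,0],2.5],
  ],
)

```text
time: 21.25
tool_pos: [0.5598, -0.1311, 0.0565]
orientation: [0.0, 0.795, 0.606, -0.001]
contact_force: [0.1, -5.3, 0.0]
gripper_width: 0.0413
```

```bash
python3 r.py
```

```text
t 21.25 turned 2.303 T [-1.272 -0.178  0.209] F [ 0.1 -5.3  0. ] pos [ 0.5598 -0.1311  0.0565] q7 -0.28 w 0.0413
```

>>> apply_moves(
  series=[
    [0,[0,0,0],2.5],
    [0,[0,0,0],2.5],
  ],
)

```text
time: 21.42
tool_pos: [0.5598, -0.1311, 0.0565]
orientation: [0.0, 0.821, 0.571, -0.001]
contact_force: [-0.3, -5.8, 0.5]
gripper_width: 0.0414
```

```bash
python3 r.py
```

```text
t 21.42 turned 2.39 T [-1.278 -0.134  0.189] F [-0.3 -5.8  0.5] pos [ 0.5598 -0.1311  0.0565] q7 -0.36 w 0.0414
```

>>> apply_moves(
  series=[
    [0,[0,0,0],2.5],
    [0,[0,0,0],2.5],
  ],
)

```text
time: 21.58
tool_pos: [0.5597, -0.1311, 0.0565]
orientation: [0.0, 0.845, 0.535, -0.001]
contact_force: [-0.3, -5.7, -0.0]
gripper_width: 0.0414
```

```bash
python3 r.py
```

```text
t 21.58 turned 2.477 T [-1.3   -0.039  0.272] F [-0.3 -5.7 -0. ] pos [ 0.5597 -0.1311  0.0565] q7 -0.44 w 0.0414
```

>>> apply_moves(
  series=[
    [0,[0,0,0],2.5],
  ],
)

```text
time: 21.67
tool_pos: [0.5597, -0.1311, 0.0565]
orientation: [0.0, 0.856, 0.516, -0.001]
contact_force: [-0.9, -5.4, 0.1]
gripper_width: 0.0413
```

```bash
python3 r.py
```

```text
t 21.67 turned 2.521 T [-1.266 -0.062  0.284] F [-0.9 -5.4  0.1] pos [ 0.5597 -0.1311  0.0565] q7 -0.48 w 0.0413
```

>>> apply_moves(
  series=[
    [0,[0,0,0],2.5],
  ],
)

```text
time: 21.75
tool_pos: [0.5597, -0.1311, 0.0565]
orientation: [0.0, 0.867, 0.497, -0.001]
contact_force: [-0.7, -5.6, 0.9]
gripper_width: 0.0411
```

```bash
python3 r.py
```

```text
t 21.75 turned 2.565 T [-1.288 -0.026  0.264] F [-0.7 -5.6  0.9] pos [ 0.5597 -0.1311  0.0565] q7 -0.52 w 0.0411
```

>>> apply_moves(
  series=[
    [0,[0,0,0],2.5],
  ],
)

```text
time: 21.83
tool_pos: [0.5596, -0.1311, 0.0565]
orientation: [0.0, 0.878, 0.478, -0.001]
contact_force: [-0.6, -4.7, 1.3]
gripper_width: 0.0411
```

```bash
python3 r.py
```

```text
t 21.83 turned 2.608 T [-1.271 -0.032  0.291] F [-0.6 -4.7  1.3] pos [ 0.5596 -0.1311  0.0565] q7 -0.57 w 0.0411
```

The torque is now climbing: about 0.28 against 0.204 running free, so the jaws met at roughly 2.33 rad. The target is a reading of about 0.36, near 2.77 rad.

>>> apply_moves(
  series=[
    [0,[0,0,0],2.5],
  ],
)

```text
time: 21.92
tool_pos: [0.5597, -0.1311, 0.0565]
orientation: [0.0, 0.888, 0.459, -0.001]
contact_force: [-1.3, -4.7, 0.7]
gripper_width: 0.0416
```

```bash
python3 r.py
```

```text
t 21.92 turned 2.652 T [-1.247 -0.012  0.344] F [-1.3 -4.7  0.7] pos [ 0.5597 -0.1311  0.0565] q7 -0.61 w 0.0416
```

>>> apply_moves(
  series=[
    [0,[0,0,0],2.5],
  ],
)

```text
time: 22.0
tool_pos: [0.5597, -0.1311, 0.0565]
orientation: [0.0, 0.898, 0.44, -0.001]
contact_force: [-1.0, -6.0, 0.1]
gripper_width: 0.0413
```

```bash
python3 r.py
```

```text
t 22.0 turned 2.695 T [-1.241  0.057  0.375] F [-1.  -6.   0.1] pos [ 0.5597 -0.1311  0.0565] q7 -0.65 w 0.0413
```

The climb is now about 0.14–0.17 N m, in the middle of the 0.12–0.19 window, at about 0.4 rad after the jaws met. I'll stop here, settle and check.

>>> apply_moves(
  series=[
    [0,[0,0,0],0],
    [0,[0,0,0],0],
    [0,[0,0,0],0],
  ],
)

```text
time: 22.25
tool_pos: [0.5596, -0.1311, 0.0565]
orientation: [0.0, 0.898, 0.44, -0.001]
contact_force: [-0.7, -6.1, 1.1]
gripper_width: 0.0413
```

```bash
python3 r.py; python3 - <<'E'
from h import *
t=[]
for i in range(5):
    viewer.get_image("side"); s,_=st(); t.append(s["ft_torque"][2])
print(np.round(t,3))
a=np.array([2.477,2.521,2.565,2.608,2.652,2.695]);T=np.array([.272,.284,.264,.291,.344,.375])
f=np.mean([.196,.185,.204,.209,.192,.213,.228,.197,.222,.2,.208,.195,.215,.205,.17,.209,.189]);print("free",f,"meet",np.mean(a-(T-f)/.35),"fit",np.polyfit(a,T-f,1),np.polyval(np.polyfit(a,T-f,1),2.695))
E
python3 r.py
```

```text
t 22.25 turned 2.694 T [-1.243  0.028 -0.073] F [-0.7 -6.1  1.1] pos [ 0.5596 -0.1311  0.0565] q7 -0.65 w 0.0413
[-0.046 -0.013  0.004 -0.012 -0.038]
free 0.20217647058823532 meet 2.2925518207282916 fit [ 0.47250556 -1.11923335] 0.1541691337082718
t 22.5 turned 2.694 T [-1.196  0.027 -0.038] F [-0.1 -5.8  0.9] pos [ 0.5596 -0.1311  0.0565] q7 -0.65 w 0.0411
```

Settled at 2.694 rad. The climb is about 0.14–0.154, which is in the window but a little toward the low side, given that free drag read above its nominal value. I'll add 3° to centre it, then let go.

>>> apply_moves(
  series=[
    [0,[0,0,0],1.5],
    [0,[0,0,0],1.5],
  ],
)

```text
time: 22.67
tool_pos: [0.5596, -0.1311, 0.0565]
orientation: [0.0, 0.909, 0.416, -0.001]
contact_force: [-1.5, -5.2, 0.9]
gripper_width: 0.0413
```

```bash
python3 r.py
```

```text
t 22.67 turned 2.747 T [-1.277  0.081  0.34 ] F [-1.5 -5.2  0.9] pos [ 0.5596 -0.1311  0.0565] q7 -0.7 w 0.0413
```

>>> apply_moves(
  series=[
    [0,[0,0,0],0],
    [0,[0,0,0],0],
    [0,[0,0,0],0],
    [0.7,[0,0,0],0],
    [0.7,[0,0,0],0],
    [0.7,[0,0,0],0],
    [0.85,[0,0,0],0],
    [0.85,[0,0,0],0],
    [0.85,[0,0,0],0],
    [0.85,[0,0,0],0],
    [0.85,[0,0,0],0],
  ],
)

```text
time: 23.58
tool_pos: [0.5601, -0.1301, 0.0565]
orientation: [-0.0, 0.91, 0.415, -0.0]
contact_force: [0.5, 0.2, -0.8]
gripper_width: 0.0734
```

```bash
python3 r.py; python3 - <<'E'
from h import *
w=viewer.get_image("wrist"); cv2.imwrite("pics/w15.png",up(w["img"],(160,150,360,290),4))
d=viewer.get_image("side"); cv2.imwrite("pics/s15.png",up(d["img"],(245,80,345,160),7.5))
E
```

```text
t 23.58 turned 2.749 T [-0.004 -0.019  0.03 ] F [ 0.5  0.2 -0.8] pos [ 0.5601 -0.1301  0.0565] q7 -0.7 w 0.0734
```

View pics/w15.png

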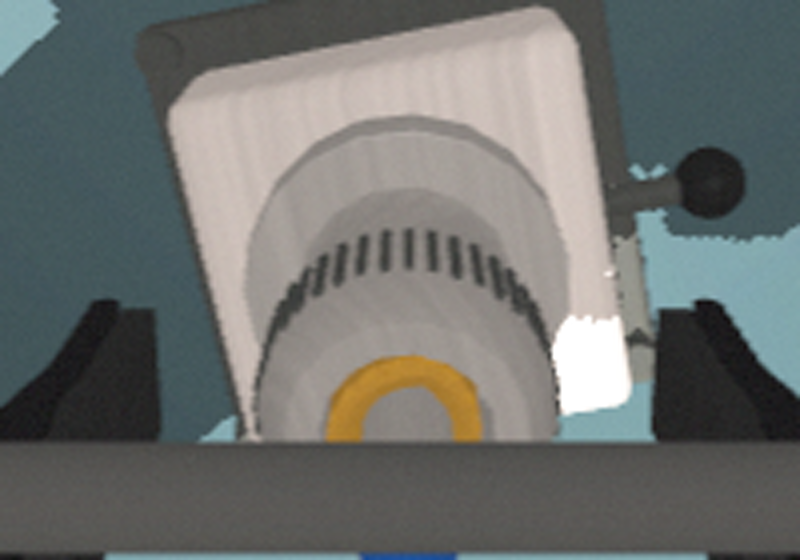

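View pics/s15.png

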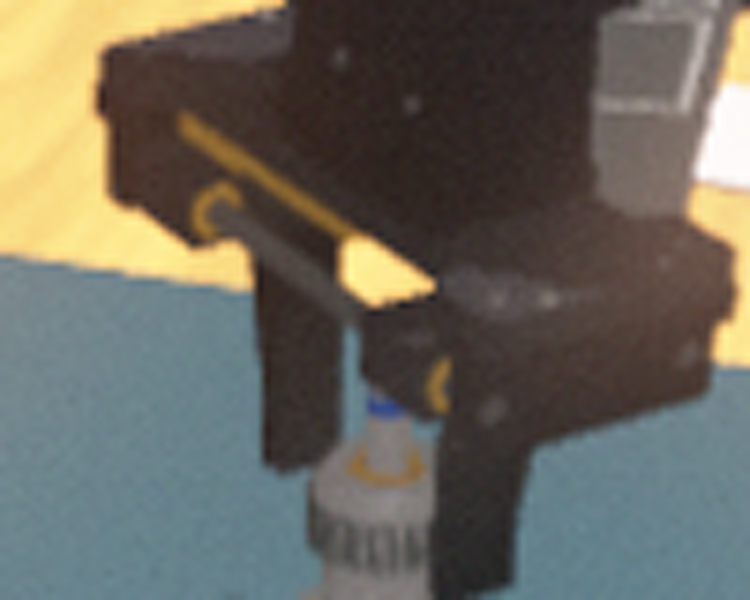

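The collet is snug around the shank all round, and the fingers are open and touching nothing. I'll go straight up and make a final check.

>>> apply_moves(
  series=[
    [0.85,[0,0,-0.01],0],
    [0.85,[0,0,-0.02],0],
    [0.85,[0,0,-0.03],0],
    [0.85,[0,0,-0.03],0],
    [0.85,[0,0,-0.03],0],
    [0.85,[-0.02,0,-0.02],0],
    [0.85,[-0.03,0,0],0],
    [0.85,[-0.03,0,0],0],
    [0.85,[-0.03,0,0],0],
    [0.85,[0,0,0],0],
    [0.85,[0,0,0],0],
    [0.85,[0,0,0],0],
  ],
)

```text
time: 24.68
tool_pos: [0.4885, -0.2128, 0.1972]
orientation: [0.0, 0.91, 0.416, 0.0]
contact_force: [0.7, 0.1, -1.3]
gripper_width: 0.0739
```

```bash
python3 - <<'E'
from h import *
show()
d=viewer.get_image("side"); cv2.imwrite("pics/s16.png",d["img"][:,:,::-1]); cv2.imwrite("pics/s16b.png",up(d["img"],(265,105,325,165),10))
c=viewer.get_image("scene"); cv2.imwrite("pics/c16.png",c["img"][:,:,::-1])
b,_=blob(d,[105,120,60],[130,255,255],(280,110,315,150)); print(b,[proj(d,[.5597,-.1305,z]).round(1) for z in (.112,.146,.148,.150)])
E
```

```text
t 24.68 pos [ 0.4885 -0.2128  0.1972] q [ 0.699  0.149 -0.412  1.671  0.061  1.333 -0.436] F [ 0.71  0.14 -1.31] T [ 0.069 -0.082 -0.009] w 0.0739
x [0.655 0.756 0.001] y [ 0.756 -0.655  0.001] z [ 9.e-04 -1.e-04 -1.e+00]
[296.66666667 129.        ] [array([296.1, 141.6]), array([296.8, 126.7]), array([296.8, 125.8]), array([296.8, 124.9])]
```

View pics/s16b.png

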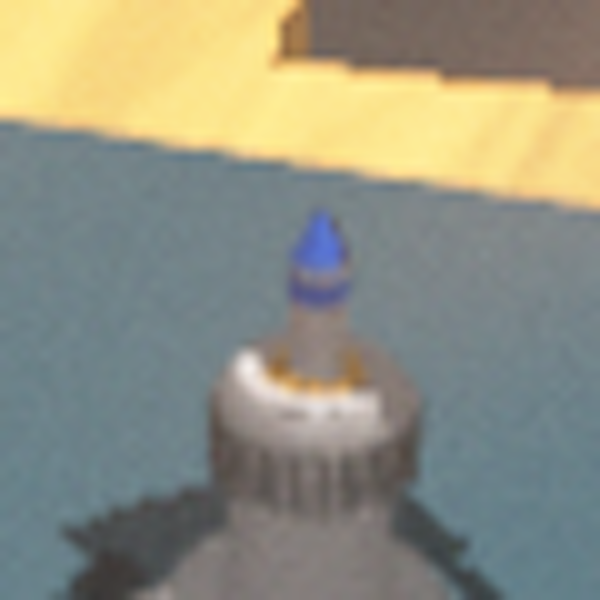

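View pics/c16.png

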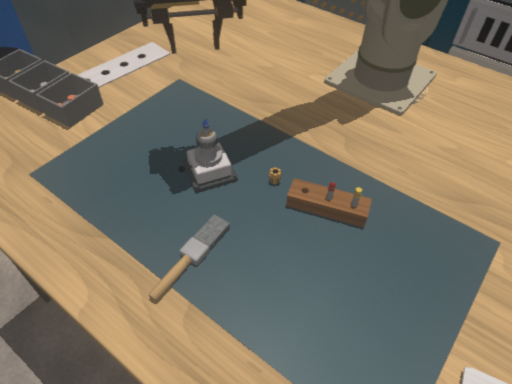

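The cutter's tip is at side row 125.8 (z ≈ 0.148), the same as when it was seated. It stands upright in the closed collet. The brush, spare collet, red cutter and yellow cutter are where they were, so I'll hand in.

```bash
python3 -c "
from plant import ticket; print(ticket.hand_in())"
```

```text
the job is handed in; nothing more can be done
None
```

The blue-tipped cutter is in the tool holder, seated on the stop and gripped hand-tight by the collet. I let go and handed the job in at about 25 s.

- **Seating:** I pushed down until the force rose to about 13 N at roughly 34 mm depth, then eased off. The tip stayed at z ≈ 0.148 m in the images, both after seating and after tightening.
- **Tightening:** I turned the nut 2.75 rad clockwise. It ran free at about 0.20 N m, and the jaws met the shank at about 2.3 rad. The final climb is about 0.14–0.17 N m, within the 0.12–0.19 hand-tight window.
- **Last look:** the cutter stands upright with the jaws closed around it. The red and yellow cutters, spare collet and brush look unmoved, and the gripper is well clear and touching nothing.

Three things did not agree or go cleanly:
- **Fingertip height:** in the cameras the fingertips are about 36 mm higher than the reported TCP. Because of that, my first grasp closed on nothing just above the cutter, without touching it. I set heights by the cameras after that.
- **Nut grip:** I gripped the nut higher than the suggested point so the gripper's guide rod would clear the cutter's tip.
- **Torque readings:** free-running torque read above the stated 0.16 N m, and single readings scatter by about 0.02 N m. The climb is therefore an estimate from several readings plus the turn angle.

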